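Lay the terminal strip in the junction box and screw its cap on

TASK

Lay the short terminal strip flat on the floor inside the round junction box and let go of it. Then set the grey cap on the box's neck with its grip bar about half-way between the green dots, so that it sits on top of the thread; turn it backwards (anticlockwise from above) on the thread until it stands over the green dots and drops into the thread, then screw it down clockwise until it is fully home, with the bar at the red lines, and let go. Leave the long strip, the tape and the wiring module where they are.

Things in the scene. Friction and masses are not known exactly. Their poses are not given: they have to be found in the camera images.
- junction_box: white round junction box on a 140x140x12 mm plywood board, fixed on the worktop. Origin: centre of the board's underside; z up on the box's axis. Heights over the origin (mm): body, radius 58, 12 to 34; neck, outer radius 37, inner 34, open at the top, 34 to 62; inner floor 46; the neck's four-start thread, outer radius 43, has flat crests at 60, gapped by four entries
- box_floor (a point): centre of the inner floor of the junction box, 46 mm above the worktop
- thread_entry (a point): on the crest line (60 mm up, 40 mm from the box's axis) at one of four thread entries, gaps 18 degrees wide along the box's own +x, +y, -x, -y, each with a green dot on the shoulder. A tooth 4 mm high on the crests, 9 to 27 degrees anticlockwise (from above) of each entry, stops a cap on the crests from turning clockwise into an entry, and one in the entries from turning on anticlockwise
- thread_stop (a point): one of four red lines on the shoulder (54 mm from the axis, 34 mm up), each 66 degrees clockwise of a green dot: where the bar stands, over a line at either end, when the cap is home. From an entry the thread falls 5 mm over these 66 degrees (level for the first 9) to a hard stop; self-locking
- cap: loose grey plastic cap, 80 g, skirt down. Origin: centre of its lower edge. Skirt 103 mm wide at its flared foot, 95 mm above; flat top at 32 mm, on it a grip bar up to 56 mm. Four lugs inside, along the cap's x and y axes, so it fits in any quarter turn. Its origin stands above the box's by 47.5 mm with the lugs on the crests, 40 mm dropped into the entries, 35 mm screwed home
- cap_grip (a point): middle of the cap's grip bar, 44 mm above the cap's origin; bar 66 mm long (along the cap's x), 14 mm wide (y), 24 mm high; pinch it across the 14 mm to lift and turn the cap
- short_strip_center (a point): centre (half-way up, 8 mm above its underside) of the short four-way white terminal strip, 19 mm (its x) x 44 mm (its y) x 16 mm high; loose
- long_strip: longer six-way white terminal strip, 19 x 66 x 16 mm, stays where it is; origin: centre of its underside
- tape: roll of black tape, 55 mm across, 19 mm high, stays where it is; origin: centre of its underside
- wiring_module: small white wiring module 50 x 24 x 36 mm, stays where it is; origin: centre of its underside

How it is judged:
On the way, in this order (a step that is already met when the one before it is completed fails the run):
1. the short strip lies flat on the floor of the box, let go (horizontal distance between short_strip_center and box_floor below 0.014 m and z of short_strip_center in the frame of junction_box below 0.058 m and angle between short_strip_center's own z axis and vertical below 0.2 rad and contact force between the fingers and short_strip below 0.1 N), for 0.2 s.
2. the cap sits on top of the thread, its bar about half-way between the green dots (horizontal distance between cap and junction_box below 0.005 m and z of cap in the frame of junction_box between 0.0455 and 0.0495 m and angle between the x axis of cap and the x axis of junction_box, either way round between 0.45 and 1.12 rad), for 0.1 s.
3. still on the thread, the cap has been turned backwards almost to the thread entries (horizontal distance between cap and junction_box below 0.005 m and z of cap in the frame of junction_box between 0.044 and 0.0495 m and (angle between the x axis of cap and the x axis of junction_box, either way round below 0.42 rad or angle between the x axis of cap and the x axis of junction_box, either way round above 1.15 rad)).
4. the cap has dropped into the thread (horizontal distance between cap and junction_box below 0.005 m and z of cap in the frame of junction_box between 0.0375 and 0.0422 m), for 0.1 s.
At the end, for the whole second after the job is handed in: the short strip lies flat inside the box (within 14 mm of its axis and 4 mm of its resting height, tilted under 0.2 rad), the cap is screwed home over it (origin under 36.8 mm above the box's origin; fully home is 35), within 5 mm of the axis, tilted under 0.06 rad, at rest (horizontal distance between cap and junction_box below 0.005 m and z of cap in the frame of junction_box below 0.0368 m and angle between cap's own z axis and vertical below 0.06 rad and horizontal distance between short_strip_center and box_floor below 0.014 m and z of short_strip_center in the frame of junction_box below 0.058 m and angle between short_strip_center's own z axis and vertical below 0.2 rad and linear speed of cap below 0.01 m/s); the robot touches nothing.
It fails at once if the long strip, the tape or the wiring module is moved by more than 3 cm (distance of any of long_strip, tape, wiring_module from where it was at the start of the episode above 0.03 m).
It also fails if it takes over 58 s, if anything falls off the work surface, if the arm or the gripper's body presses on something with over 40 N, if the wrist force passes 120 N, or if a joint passes its speed limit or range.

ROBOT

A 7-joint arm with a two-finger parallel gripper is mounted at the origin on a cart in front of the work surface, level with it; the furniture and walls round the work are solid. World frame = base frame: x ahead of the robot, y to its left, z up, the work surface at z = 0. Lengths are in m, angles in rad, forces in N, time in s.
With the tool pointing down it reaches from about 0.4 to 0.85 m from the base axis. Payload 10.4 kg.
Tool frame: the origin (TCP) lies at the very end of the fingers, on their centre line; the grasp point (between the pads) lies 19 mm behind it; z points along the fingers, y is the direction in which the jaws open and shut (so a half turn about z gives the same grasp; the last joint's range is limited). The gripper opens to 87 mm and grips with 3 to 60 N. Pads are 19 mm wide; open, the fingers measure 117 mm over their backs; the gripper's body (75 mm by 190 mm) begins 51 mm behind the grasp point.
Start: joints at [-1.272, 0.332, -0.065, 1.46, 0.022, 1.35, -0.088], TCP at [0.198, 0.593, 0.183] pointing down, gripper open.
Joint ranges: [-2.6, 2.6], [-0.5, 2.12], [-1.47, 1.34], [0.16, 2.42], [-1.27, 4.41], [0.06, 2.06], [-2.6, 2.6]. Speed limits (rad/s): [2.22, 2.22, 2.79, 2.79, 3.14, 3.14, 3.14].

INTERFACE

Orientations are given as a unit quaternion [x, y, z, w].
In Python, from bench import read_state, camera, close_job, recognise, masks_of gives the robot as it stands.
- The arm moves only by the tool play_rows, never from a script. Its argument "moves" is a list of rows, each a list of 3 entries, a list of its own where there are three numbers: the shift along the tool's x, y, z in cm, then the turn, a rotation vector about the tool's x, y, z in rad, then the finger opening in cm, from 0 to 8.7. In form: [[[dx, dy, dz], [ax, ay, az], jaw], ...]. A call has 1 to 8 rows; each row is the pose to reach, as a shift and turn from the pose commanded when the call began, along the tool's axes at that moment; what a row does not reach only later rows make up. A row lasts 1/8 s, in which the tool goes at most 62.5 mm and 10.7 degrees, less where a joint would pass 70% of its speed; a pose out of reach is approached as far as the arm can. A call with a gripper value outside its range is refused whole. The fingers move at their own pace and stop on an object; "grip_force" is the grip in N (left out, the last holds). Time passes only in rows, so rows that repeat a pose let the fingers close. It gives the time, the measured TCP pose, the force and the opening at its end, in the units of the state.
- read_state(): the state, without advancing time (a new reading comes with each control period).
- camera(name): name is "side" or "top" or "wrist"; returns a dict with "frame" (480x640x3 uint8, red, green, blue), "intrinsics" (3x3 intrinsics, pixels), "camera_from_world" (4x4, takes a point from world to camera coordinates). Camera axes: x right, y down, z forward; pixel columns grow to the right and rows downward; lengths in m; the calibration is good to about 2 mm. A picture is of the moment at which its call begins. There is no depth.
- close_job(): hands the job in, once; it reports no verdict.
Trained networks look in a picture, given as the dict that the camera call returned (one of the last four; its "shot" number tells which), for a name from the list of things; names that differ only in an ending like _2 or _b are one class to them, and where a whole thing is asked for, a point or a joint stands for the part that bears it (a point fixed in the world has none). Each returns a list of dicts, best first, with "conf" (0 to 1); they miss things now and then, are a little off and sometimes report something else, mostly with a low value. They report only what shows in the picture. A call takes as long as a camera call.
- recognise(picture, query): "at" ([column, row] in pixels, amid what is visible of it).
- masks_of(picture, query): "region" (480x640 bool, what is visible of it) and "at" ([column, row] in pixels, amid what is visible of it).
The state is a dict: "time": time; "joint_positions": joint angles; "joint_vel": joint speeds; "joint_torque": joint torques, N m; "ee_pos": TCP position; "eef_rot": TCP orientation; "ft_force": force on the tool from outside, world axes, zero at the start; "torque": the same for the moment, N m; "width": finger opening in m.
Only numpy, scipy, OpenCV 4.12 (cv2) and the standard library are available. Lean on these libraries where they do the work, as an engineer would, in place of code of your own. Each camera call takes 0.05 s, during which the arm holds its last target.

## Working session

There is one attempt and no reset: what is moved stays moved. The work goes in short steps, Python scripts to look and compute and a tool call to move; the robot and the scene stay as the last step left them, time stands still between calls to the robot, and variables do not carry over. Pictures are saved under pics/ and viewed, and the job is handed in when it is done.

Besides the shell and the picture viewer there is one more tool, called after "Emit:" by a JSON object that holds its "method" and its "body". play_rows: Moves the arm, as the interface text tells. Its arguments: {"type":"object","properties":{"moves":{"type":"array","items":{"type":"array"}},"grip_force":{"type":"number"}},"required":["moves"]}

```bash
ls; mkdir -p pics; python3 - <<'E'
from bench import *
import cv2
s=read_state(); print({k:(v if not hasattr(v,'tolist') else v.tolist()) for k,v in s.items()})
for n in ['side','top','wrist']:
    c=camera(n); cv2.imwrite(f'pics/{n}0.png',c['frame'][:,:,::-1]); print(n,c['intrinsics'],c['camera_from_world'])
E
```

```text
pics
{'time': 0.0, 'joint_positions': [-1.271564580735726, 0.3328723549216596, -0.06471345678026065, 1.460958543338778, 0.02161749227231698, 1.349886629840927, -0.08848686623606518], 'joint_vel': [0.0007141330370416209, 0.0001912260629371658, -0.0006360222785973365, 0.0008893080328205874, -0.0017330342681644516, 0.0006967414556412678, 0.002464638697813917], 'joint_torque': [-6.199657491379185e-05, -62.32309341430664, 0.025057357270270586, -38.99062156677246, -0.061164835933595896, 0.039120172150433064, 0.00015112170331121888], 'ee_pos': [0.19755564802004122, 0.592483949798882, 0.1822454906270604], 'eef_rot': [0.16019707748912412, 0.9870847917685098, -0.0007103296703037717, -7.519986987427612e-05], 'ft_force': [0.22139409518002584, 0.06123518551057905, 0.06734588238894738], 'torque': [-0.006877771949895405, -0.008339829156065126, -0.0157882515956334], 'width': 0.08692365803032395}
side [[458.7028455    0.         317.01112911]
 [  0.         458.7028455  234.15529112]
 [  0.           0.           1.        ]] [[-0.99972465 -0.01337078 -0.01928333  0.58606889]
 [ 0.00956015  0.5183979
[... 167 characters left out ...]
5820218]
 [  0.         452.10574586 241.20295123]
 [  0.           0.           1.        ]] [[ 0.02894005 -0.99950518 -0.01232327  0.117206  ]
 [-0.99741369 -0.02806367 -0.06616913  0.56539412]
 [ 0.06579056  0.01420634 -0.99773232  1.15274459]
 [ 0.          0.          0.          1.        ]]
wrist [[375.91533121   0.         323.62727311]
 [  0.         375.91533121 239.06655598]
 [  0.           0.           1.        ]] [[ 3.16709345e-01  9.48522415e-01 -6.47639858e-04 -6.23540356e-01]
 [ 9.18748366e-01 -3.06597987e-01  2.48795327e-01 -2.98424421e-02]
 [ 2.35789379e-01 -7.93908232e-02 -9.68555866e-01  3.88606230e-01]
 [ 0.00000000e+00  0.00000000e+00  0.00000000e+00  1.00000000e+00]]
```

View pics/side0.png

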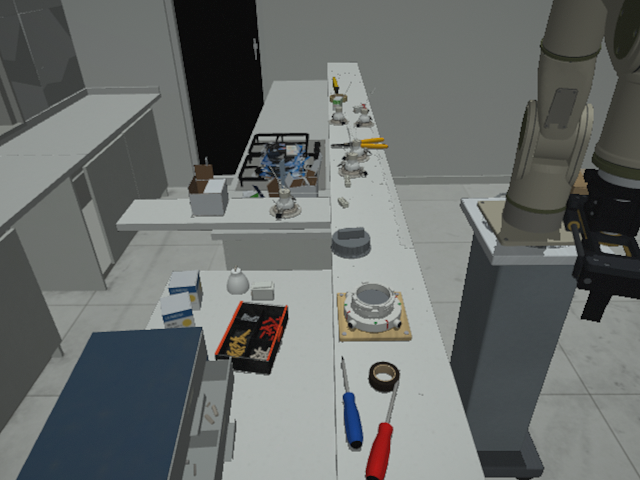

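View pics/top0.png

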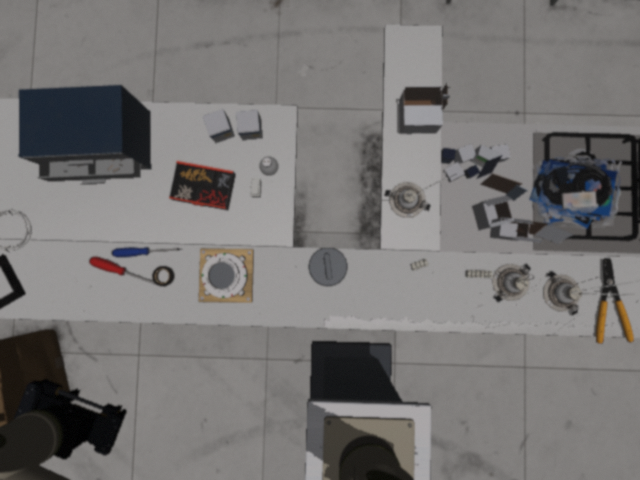

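View pics/wrist0.png

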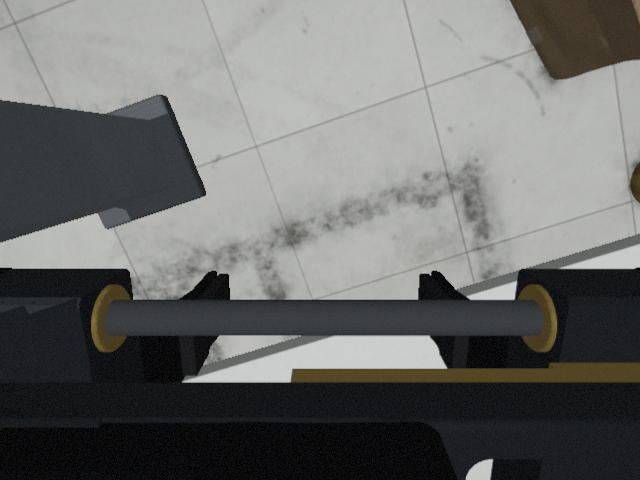

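```bash
cat > h.py <<'E'
from bench import *
import numpy as np, cv2
from scipy.spatial.transform import Rotation as R
def ray(c,px):
    K=np.array(c['intrinsics']);T=np.array(c['camera_from_world'])
    d=np.linalg.inv(K)@np.array([px[0],px[1],1.]); Rm=T[:3,:3]
    o=-Rm.T@T[:3,3]; d=Rm.T@d; return o,d/np.linalg.norm(d)
def at_z(c,px,z):
    o,d=ray(c,px); return o+d*(z-o[2])/d[2]
def tri(obs):
    A=0;b=0
    for c,px in obs:
        o,d=ray(c,px); P=np.eye(3)-np.outer(d,d); A=A+P; b=b+P@o
    p=np.linalg.solve(A,b)
    return p,[float(np.linalg.norm((np.eye(3)-np.outer(d,d))@(p-o))) for o,d in [ray(c,px) for c,px in obs]]
def proj(c,p):
    T=np.array(c['camera_from_world']);q=T[:3,:3]@np.array(p)+T[:3,3];q=np.array(c['intrinsics'])@q;return q[:2]/q[2]
def save(c,name,box=None,s=1):
    f=c['frame'][:,:,::-1]
    if box: f=f[box[1]:box[3],box[0]:box[2]]
    cv2.imwrite('pics/'+name+'.png',cv2.resize(f,None,fx=s,fy=s,interpolation=cv2.INTER_CUBIC))
def tool(): 
    s=read_state(); return np.array(s['ee_pos']),R.from_quat(s['eef_rot'])
def rel(p,yaw=None):
    """shift in cm & rotvec from current pose to TCP at p, tool down; yaw= world dir of tool y axis"""
    t,r=tool(); d=r.inv().apply(np.array(p)-t)*100
    return d
E
python3 - <<'E'
from h import *
cs={n:camera(n) for n in ['top','side']}
for q in ['junction_box','cap','cap_grip','short_strip_center','long_strip','tape','wiring_module']:
    o=[]
    for n,c in cs.items():
        r=recognise(c,q)[:3]; print(q,n,[(np.round(x['at'],1).tolist(),round(x['conf'],2)) for x in r])
        if r:o.append((c,r[0]['at']))
    if len(o)==2: p,e=tri(o);print('   ',p.round(4),np.round(e,4))
save(cs['top'],'topcrop',(190,235,350,315),5)
save(cs['side'],'sidecrop',(320,180,420,350),3.5)
E
```

```text
junction_box top [([227.9, 276.8], 0.85), ([418.2, 268.1], 0.22)]
junction_box side [([374.8, 316.8], 0.73)]
    [ 0.4619  0.3772 -0.0032] [0.0005 0.0005]
cap top [([326.7, 266.8], 0.88)]
cap side [([354.7, 241.4], 0.98)]
    [0.4924 0.1179 0.0188] [0.0036 0.0036]
cap_grip top [([326.3, 265.1], 0.66), ([161.5, 269.4], 0.59)]
cap_grip side [([353.0, 243.1], 0.68)]
    [0.4968 0.119  0.0145] [0.0036 0.0036]
short_strip_center top []
short_strip_center side []
long_strip top [([478.0, 275.1], 0.64)]
long_strip side [([347.4, 180.3], 0.39)]
    [ 0.488  -0.2755  0.0079] [0.0021 0.0021]
tape top [([159.6, 275.4], 0.75)]
tape side [([385.2, 373.1], 0.68)]
    [0.4611 0.5492 0.0211] [0.0002 0.0002]
wiring_module top [([256.4, 187.0], 0.57)]
wiring_module side [([264.7, 292.0], 0.85)]
    [0.6988 0.3089 0.01  ] [0.0021 0.0021]
```

View pics/topcrop.png

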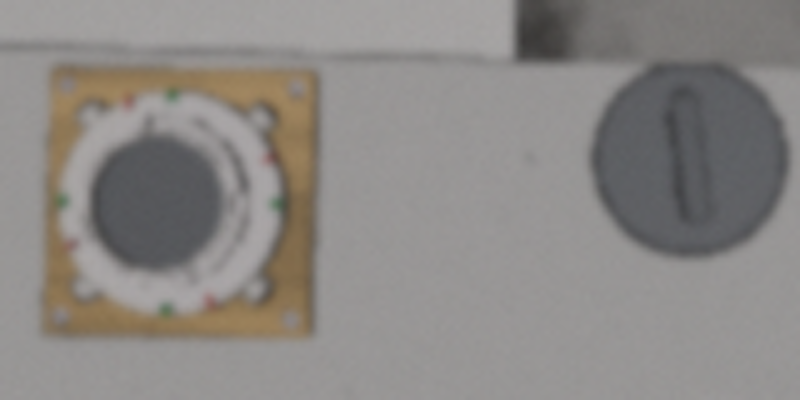

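View pics/sidecrop.png

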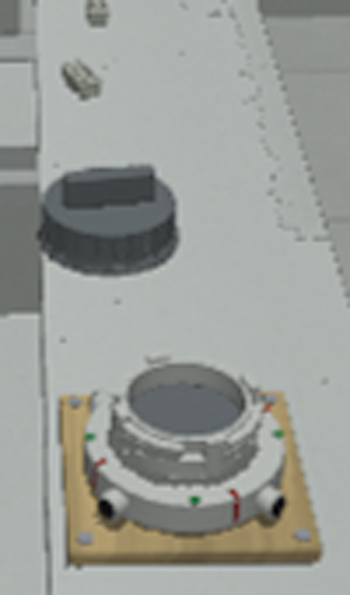

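```bash
python3 - <<'E'
from h import *
c=camera('wrist');t,r=tool()
o,d=ray(c,(320,240));print('cam in tool',r.inv().apply(o-t),'axis',r.inv().apply(d), 'imgx', r.inv().apply(np.array(c['camera_from_world'])[0,:3]))
print('tcp px',proj(c,t))
c=camera('top');
for p in [(418,264),(411,267),(426,261)]: print(at_z(c,p,.012))
sp=at_z(c,(418,264),.012)
E
```

```text
cam in tool [ 0.06749233 -0.00103156 -0.20107259] axis [-0.25113339 -0.00916032  0.96790914] imgx [-4.86724371e-04  9.99999683e-01 -6.30852692e-04]
tcp px [325.29334443 266.35191533]
[ 0.51012665 -0.11890119  0.012     ]
[ 0.50183588 -0.10091856  0.012     ]
[ 0.51849568 -0.13947886  0.012     ]
```

```bash
cat >> h.py <<'E'
def plan(p,yaw):
    """yaw deg: world angle of tool y. print shift cm + rotvec"""
    t,r=tool(); y=np.radians(yaw)
    yv=np.array([np.cos(y),np.sin(y),0]);z=np.array([0,0,-1.]);x=np.cross(yv,z)
    T=R.from_matrix(np.c_[x,yv,z]); rv=(r.inv()*T).as_rotvec()
    d=r.inv().apply(np.array(p)-t)*100
    print('shift',d.round(2).tolist(),'rot',rv.round(3).tolist()); return d,rv
def info():
    s=read_state();t,r=tool();m=r.as_matrix()
    print('t',round(s['time'],2),'tcp',t.round(4),'yaw',round(float(np.degrees(np.arctan2(m[1,1],m[0,1]))),2),'tilt',m[:2,2].round(4),'F',np.round(s['ft_force'],2),'T',np.round(s['torque'],2),'w',round(s['width'],4),'q',np.round(s['joint_positions'],2))
E
python3 - <<'E'
from h import *
info(); plan((.43,.38,.30),45)
E
```

```text
t 1.05 tcp [0.1977 0.5929 0.1831] yaw 71.56 tilt [0.0001 0.0001] F [-0.56 -0.17  0.22] T [ 0.02 -0.01  0.04] w 0.0868 q [-1.27  0.33 -0.06  1.46  0.02  1.35 -0.09]
shift [-28.77, -12.85, -11.69] rot [0.0, 0.0, 0.464]
```

Emit:
{"method": "play_rows", "body": {"moves": [[[-5,-2,-5],[0,0,0.1],8.7],[[-10,-4.3,-8],[0,0,0.2],8.7],[[-15,-6.5,-11.7],[0,0,0.3],8.7],[[-20,-9,-11.7],[0,0,0.4],8.7],[[-25,-11,-11.7],[0,0,0.464],8.7],[[-28.8,-12.85,-11.7],[0,0,0.464],8.7],[[-28.8,-12.85,-11.7],[0,0,0.464],8.7]]}}

```text
time: 1.92
ee_pos: [0.4332, 0.3766, 0.3004]
eef_rot: [0.386, 0.923, 0.0, 0.001]
ft_force: [-1.0, 0.0, -0.4]
width: 0.0873
```

```bash
python3 - <<'E'
from h import *
info(); c=camera('wrist'); save(c,'w1'); 
import pickle; pickle.dump(c,open('w1.pkl','wb'))
r=recognise(c,'junction_box'); print(r[:2])
for q in ['thread_entry','thread_stop','box_floor']: print(q,[(np.round(x['at'],1).tolist(),round(x['conf'],2),at_z(c,x['at'],{'thread_entry':.06,'thread_stop':.034,'box_floor':.046}[q]).round(4).tolist()) for x in recognise(c,q)])
E
```

```text
t 1.93 tcp [0.4332 0.3766 0.3004] yaw 44.6 tilt [ 0.0013 -0.0005] F [-1.03  0.04 -0.4 ] T [0.04 0.09 0.07] w 0.0873 q [-0.95  0.18  0.18  1.41 -0.03  1.55  0.01]
[{'at': [343.9, 208.7], 'conf': 0.7}]
thread_entry [([342.6, 208.6], 0.69, [0.4554, 0.3856, 0.06])]
thread_stop [([343.3, 212.0], 0.89, [0.4632, 0.3809, 0.034])]
box_floor [([343.2, 208.3], 0.83, [0.4578, 0.3852, 0.046])]
```

View pics/w1.png

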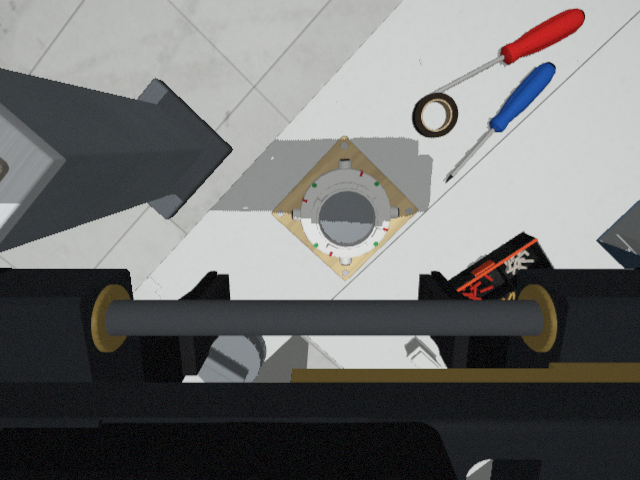

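```bash
cat > boxfit.py <<'E'
from h import *
from scipy.optimize import least_squares
def dots(c,ctr,rad=75):
    f=c['frame'].astype(int); r,g,b=f[...,0],f[...,1],f[...,2]
    out={}
    for n,m in (('g',(g-r>50)&(g-b>30)),('r',(r-g>60)&(r-b>60))):
        yy,xx=np.mgrid[:480,:640]; m=m&((xx-ctr[0])**2+(yy-ctr[1])**2<rad**2)
        k,l,st,ce=cv2.connectedComponentsWithStats(m.astype(np.uint8)); out[n]=[(ce[i].tolist(),int(st[i,4])) for i in range(1,k) if st[i,4]>=3]
    return out
E
python3 - <<'E'
from boxfit import *
import pickle
c=pickle.load(open('w1.pkl','rb'))
d=dots(c,(346,213),65)
for k,v in d.items():
    for p,a in v: print(k,np.round(p,1),a,at_z(c,p,.034).round(4))
save(c,'w1c',(260,125,430,290),4.5)
c=camera('top'); d=dots(c,(224,275),32)
for k,v in d.items():
    for p,a in v: print('top',k,np.round(p,1),a,at_z(c,p,.034).round(4))
E
```

```text
g [314.2 184.8] 11 [0.4133 0.3796 0.034 ]
g [376.5 183.4] 11 [0.4669 0.4349 0.034 ]
g [375.6 243.4] 13 [0.522  0.3813 0.034 ]
g [315.5 245. ] 12 [0.4683 0.3254 0.034 ]
r [361.1 173. ] 10 [0.4442 0.4304 0.034 ]
r [304.6 200.1] 7 [0.418  0.3575 0.034 ]
r [385.6 229.1] 7 [0.5174 0.4032 0.034 ]
r [330.4 253.9] 8 [0.4904 0.3304 0.034 ]
```

View pics/w1c.png

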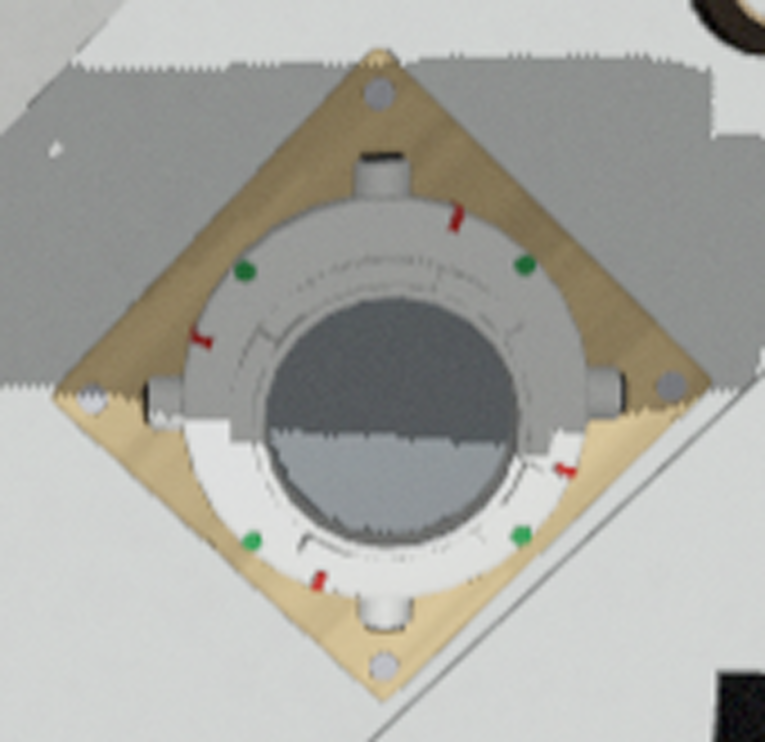

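```bash
python3 - <<'E'
from h import *
info(); plan((.46,.13,.30),30)
E
```

```text
t 2.23 tcp [0.4292 0.3811 0.3   ] yaw 45.11 tilt [-0.0003  0.0003] F [-0.1   0.31  0.18] T [-0.08  0.03  0.  ] w 0.0871 q [-0.95  0.18  0.18  1.41 -0.03  1.55  0.01]
shift [-19.9, -15.62, -0.01] rot [-0.0, -0.0, 0.264]
```

Emit:
{"method": "play_rows", "body": {"moves": [[[-5,-4,0],[0,0,0.1],8.7],[[-10,-7.8,0],[0,0,0.2],8.7],[[-15,-11.7,0],[0,0,0.264],8.7],[[-20,-15.6,0],[0,0,0.264],8.7],[[-20,-15.6,0],[0,0,0.264],8.7],[[-20,-15.6,0],[0,0,0.264],8.7]]}}

```text
time: 2.98
ee_pos: [0.461, 0.1292, 0.3002]
eef_rot: [0.501, 0.866, 0.0, -0.0]
ft_force: [-0.3, 0.6, 0.2]
width: 0.0873
```

```bash
python3 - <<'E'
from h import *
c=camera('top'); c=camera('wrist'); info(); save(c,'w2'); 
import pickle; pickle.dump(c,open('w2.pkl','wb'))
for q in ['cap','cap_grip','short_strip_center']: print(q,[(np.round(x['at'],1).tolist(),round(x['conf'],2)) for x in recognise(c,q)])
plan((.48,-.10,.28),0)
E
```

```text
t 3.08 tcp [0.4608 0.1302 0.2999] yaw 30.02 tilt [-0.0003  0.    ] F [0.96 0.33 0.76] T [-0.04 -0.01  0.  ] w 0.087 q [-0.75 -0.05  0.36  1.65  0.02  1.54  0.14]
cap [([340.4, 220.1], 0.67)]
cap_grip [([345.7, 221.8], 0.79)]
short_strip_center [([268.2, 359.9], 0.63)]
shift [-20.83, -9.82, 1.99] rot [-0.0, 0.0, 0.523]
```

View pics/w2.png

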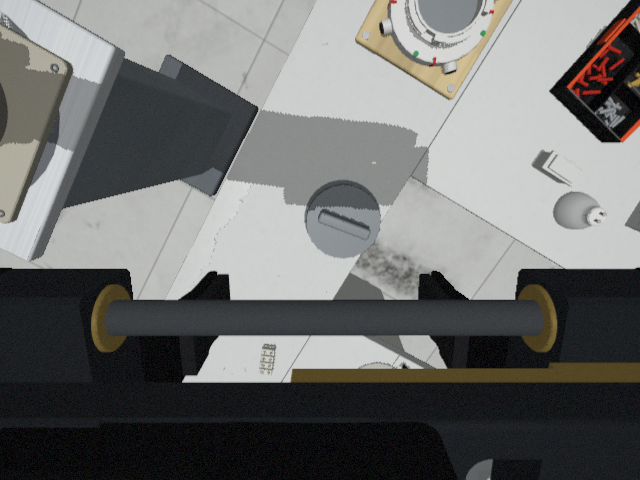

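Emit:
{"method": "play_rows", "body": {"moves": [[[-5,-2.5,0.5],[0,0,0.13],8.7],[[-10,-5,1],[0,0,0.26],8.7],[[-15,-7.3,1.5],[0,0,0.39],8.7],[[-20.8,-9.8,2],[0,0,0.52],8.7],[[-20.8,-9.8,2],[0,0,0.523],8.7],[[-20.8,-9.8,2],[0,0,0.523],8.7]]}}

```text
time: 3.98
ee_pos: [0.4799, -0.1, 0.2798]
eef_rot: [0.707, 0.707, -0.0, -0.0]
ft_force: [0.8, 0.8, 0.6]
width: 0.0869
```

```bash
python3 - <<'E'
from h import *
camera('top'); c=camera('wrist'); info(); save(c,'w3'); 
import pickle; pickle.dump(c,open('w3.pkl','wb'))
for q in ['short_strip_center']:
  for x in masks_of(c,q):
    m=x['region'].astype(np.uint8); print(q,x['at'],x['conf'],m.sum())
    b=cv2.minAreaRect(cv2.findNonZero(m)); print(b)
    for z in (0.008,0.016):
        P=np.array([at_z(c,p,z) for p in cv2.boxPoints(b)]); print(P.round(4).tolist(), P.mean(0).round(4))
E
```

```text
t 4.08 tcp [ 0.4801 -0.0992  0.2799] yaw 0.08 tilt [-0.0002  0.0002] F [-0.77  0.73 -0.48] T [-0.03  0.04 -0.03] w 0.0869 q [-0.51 -0.04  0.61  1.67  0.02  1.5   0.1 ]
short_strip_center [347.8, 216.7] 0.8 529
((346.54998779296875, 215.1500244140625), (34.78504943847656, 16.127614974975586), 71.56504821777344)
[[0.4923, -0.1043, 0.008], [0.5116, -0.0978, 0.008], [0.5265, -0.1405, 0.008], [0.5069, -0.1472, 0.008]] [ 0.5093 -0.1224  0.008 ]
[[0.4921, -0.1031, 0.016], [0.5111, -0.0967, 0.016], [0.5257, -0.1386, 0.016], [0.5064, -0.1453, 0.016]] [ 0.5088 -0.1209  0.016 ]
```

View pics/w3.png

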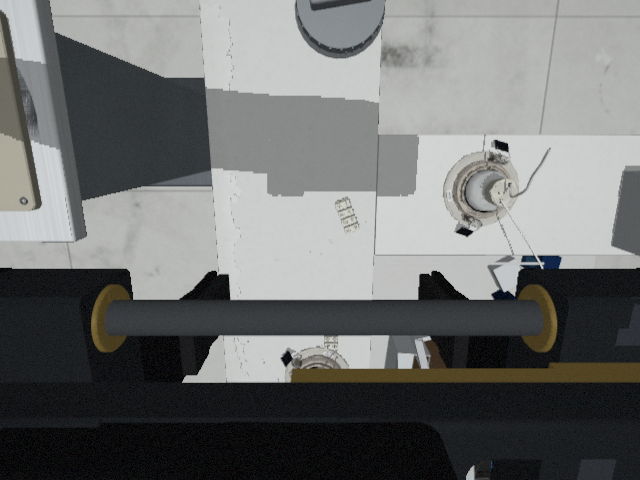

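```bash
python3 - <<'E'
from h import *
plan((.509,-.121,.12),19.2)
E
```

```text
shift [-2.18, 2.89, 16.0] rot [-0.0, -0.0, -0.334]
```

Emit:
{"method": "play_rows", "body": {"moves": [[[-1,1,5],[0,0,-0.15],6],[[-2,2,10],[0,0,-0.3],5],[[-2.2,2.9,14],[0,0,-0.334],5],[[-2.2,2.9,16],[0,0,-0.334],5],[[-2.2,2.9,16],[0,0,-0.334],5]]}}

```text
time: 4.75
ee_pos: [0.5079, -0.1218, 0.1188]
eef_rot: [0.58, 0.815, -0.001, -0.001]
ft_force: [-0.7, -0.1, -0.6]
width: 0.0515
```

```bash
python3 - <<'E'
from h import *
camera('top'); c=camera('wrist'); info(); save(c,'w4'); 
for q in ['short_strip_center']:
  for x in masks_of(c,q):
    m=x['region'].astype(np.uint8); print(q,x['at'],x['conf'],m.sum())
    b=cv2.minAreaRect(cv2.findNonZero(m)); print(b)
    for z in (0.008,0.016):
        P=np.array([at_z(c,p,z) for p in cv2.boxPoints(b)]); print(P.round(4).tolist(), P.mean(0).round(4))
        print([np.degrees(np.arctan2(*(P[i+1]-P[i])[[1,0]])).round(1) for i in range(2)])
plan((.509,-.121,.004),19.2)
E
```

```text
t 4.85 tcp [ 0.5093 -0.1224  0.1209] yaw 19.1 tilt [0.0008 0.0002] F [ 0.01 -0.91  1.32] T [-0.11  0.04 -0.07] w 0.0505 q [-0.45  0.17  0.66  1.84 -0.11  1.17  0.58]
short_strip_center [326.4, 225.7] 0.66 1089
((323.8936462402344, 224.5216827392578), (51.57425308227539, 21.736143112182617), 87.95458984375)
[[0.4923, -0.1056, 0.008], [0.5093, -0.099, 0.008], [0.5257, -0.1408, 0.008], [0.5082, -0.1476, 0.008]] [ 0.5089 -0.1232  0.008 ]
[np.float64(21.1), np.float64(-68.5)]
[[0.4922, -0.1044, 0.016], [0.5087, -0.098, 0.016], [0.5247, -0.1387, 0.016], [0.5076, -0.1453, 0.016]] [ 0.5083 -0.1216  0.016 ]
[np.float64(21.1), np.float64(-68.5)]
shift [0.17, -0.02, 11.72] rot [0.002, 0.0, -0.002]
```

View pics/w4.png

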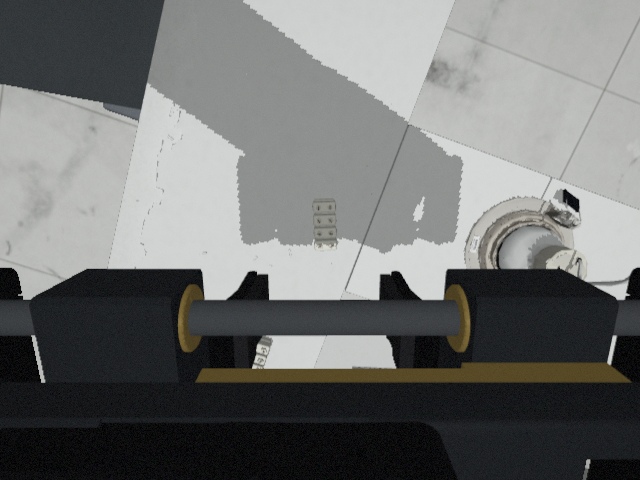

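Emit:
{"method": "play_rows", "body": {"moves": [[[0,0,5],[0,0,-0.02],5],[[0,0,9],[0,0,-0.02],4.5],[[0,0,11],[0,0,-0.02],4],[[0,0,11.6],[0,0,-0.02],4],[[0,0,11.6],[0,0,-0.02],1],[[0,0,11.6],[0,0,-0.02],1],[[0,0,11.6],[0,0,-0.02],1],[[0,0,11.6],[0,0,-0.02],1]], "grip_force": 15}}

```text
time: 5.9
ee_pos: [0.509, -0.123, 0.0044]
eef_rot: [0.572, 0.82, 0.0, 0.0]
ft_force: [-1.3, -1.3, -0.2]
width: 0.0127
```

```bash
python3 - <<'E'
from h import *
info()
E
```

```text
t 5.9 tcp [ 0.509  -0.123   0.0044] yaw 20.17 tilt [0.0007 0.0002] F [-1.3  -1.28 -0.21] T [-0.05  0.02  0.05] w 0.0127 q [-0.39  0.33  0.62  1.95 -0.24  0.93  0.7 ]
```

```bash
python3 - <<'E'
from h import *
c=camera('wrist'); save(c,'w5',(200,130,450,380),3);c=camera('side'); info(); save(c,'s5',(280,130,440,250),5)
E
```

```text
t 6.0 tcp [ 0.5088 -0.123   0.0042] yaw 20.17 tilt [0.0002 0.0002] F [-0.01 -0.04 -0.11] T [-0.11  0.03  0.01] w 0.0109 q [-0.39  0.33  0.62  1.95 -0.24  0.93  0.7 ]
```

View pics/w5.png

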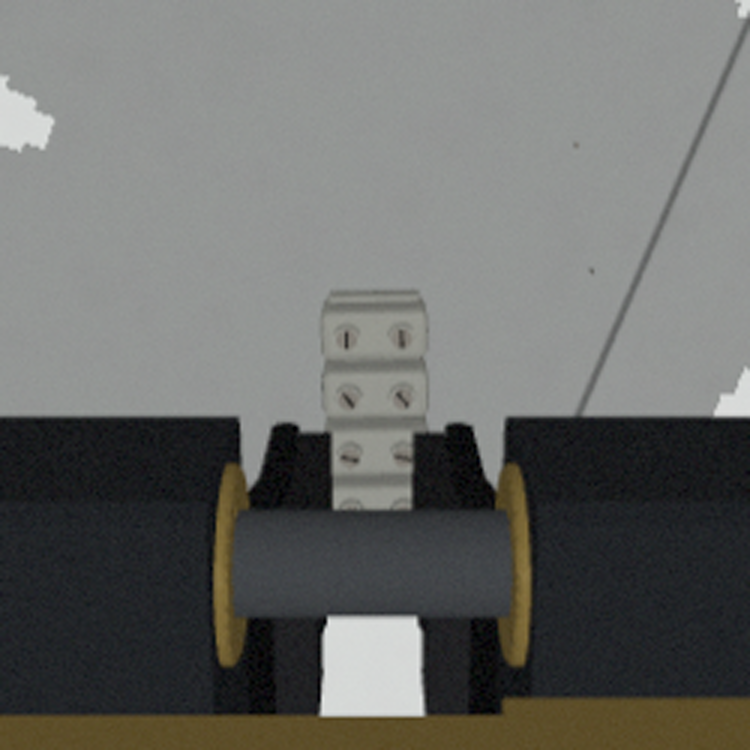

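View pics/s5.png

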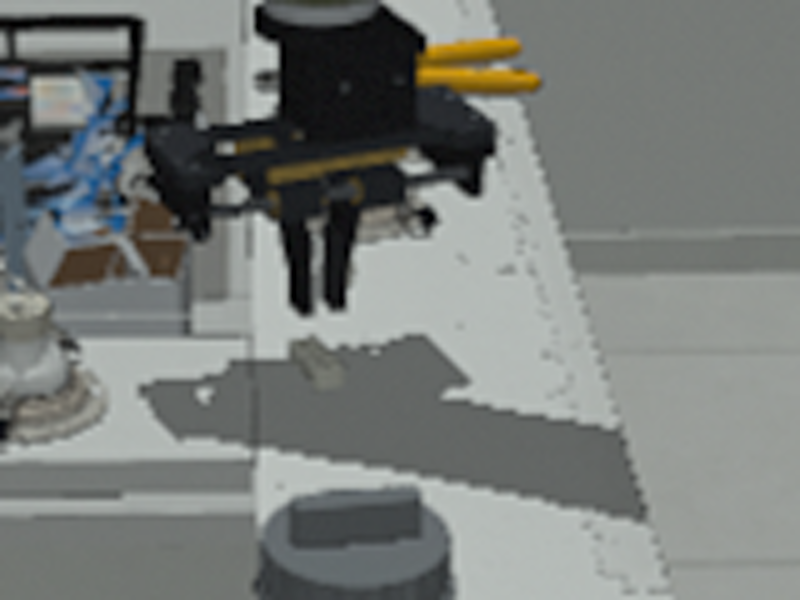

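```bash
python3 - <<'E'
from h import *
c=camera('side');w=camera('wrist');info(); t,r=tool()
print('tcp side',proj(c,t),'wrist',proj(w,t))
P=[.509,-.1215,.008]; print('strip', proj(c,P),proj(w,P))
a=recognise(c,'short_strip_center');b=recognise(w,'short_strip_center');print(a,b)
if a and b: print(tri([(c,a[0]['at']),(w,b[0]['at'])]))
f=at_z(c,(345,192),0);print(f)
# fingertip: triangulate side tips with wrist?
save(c,'s6',(300,140,400,230),7); save(w,'w6')
E
```

```text
t 6.1 tcp [ 0.5087 -0.123   0.0041] yaw 20.17 tilt [0.     0.0001] F [-0.63 -0.74  0.04] T [-0.06  0.03 -0.07] w 0.0102 q [-0.39  0.33  0.62  1.95 -0.24  0.93  0.7 ]
tcp side [343.37015109 202.8532304 ] wrist [324.43646745 265.1483159 ]
strip [343.31436011 201.90847888] [325.83283179 265.15146136]
[{'at': [343.5, 201.7], 'conf': 0.53}] [{'at': [323.7, 257.9], 'conf': 0.6}]
(array([ 0.50740778, -0.1174277 ,  0.01054449]), [0.001227556780752262, 0.001227556780752349])
[ 0.50062451 -0.20508822  0.        ]
```

View pics/s6.png

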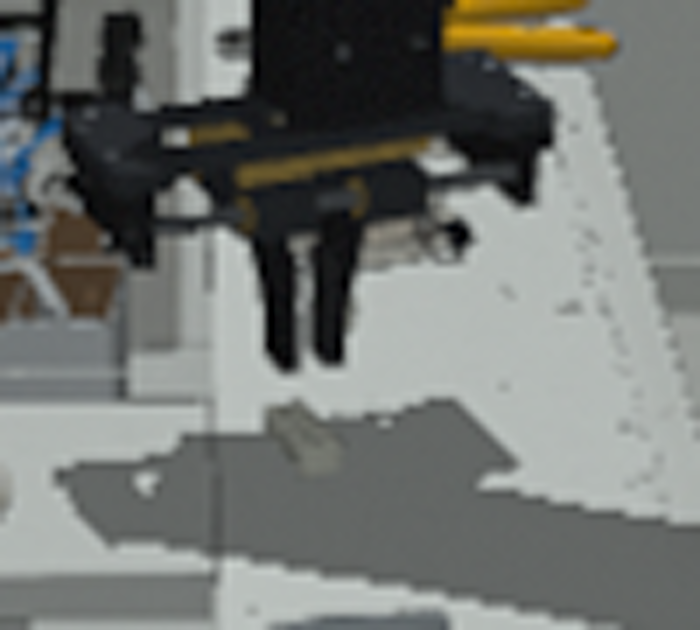

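View pics/w6.png

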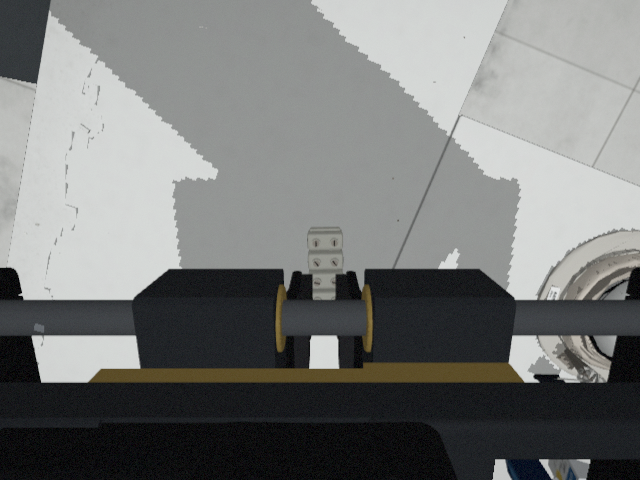

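Emit:
{"method": "play_rows", "body": {"moves": [[[0,0,0],[0,0,0],4],[[0,0,0],[0,0,0],4.5],[[0,0,1.2],[0,0,0],4.5],[[0,0,2],[0,0,0],4.5],[[0,0,2.6],[0,0,0],4.5],[[0,0,2.8],[0,0,0],4.5],[[0,0,2.8],[0,0,0],4.5]]}}

```text
time: 7.08
ee_pos: [0.5087, -0.1231, -0.0241]
eef_rot: [0.572, 0.82, -0.0, -0.0]
ft_force: [-1.0, -0.3, -0.0]
width: 0.0452
```

```bash
python3 - <<'E'
from h import *
c=camera('side');info();save(c,'s7',(300,140,400,230),7); w=camera('wrist');save(w,'w7',(200,130,450,380),3)
E
```

```text
t 7.12 tcp [ 0.5089 -0.1231 -0.0239] yaw 20.16 tilt [0.0002 0.    ] F [ 0.32  0.06 -0.07] T [-0.03  0.05  0.02] w 0.045 q [-0.37  0.38  0.6   1.96 -0.28  0.88  0.73]
```

View pics/s7.png

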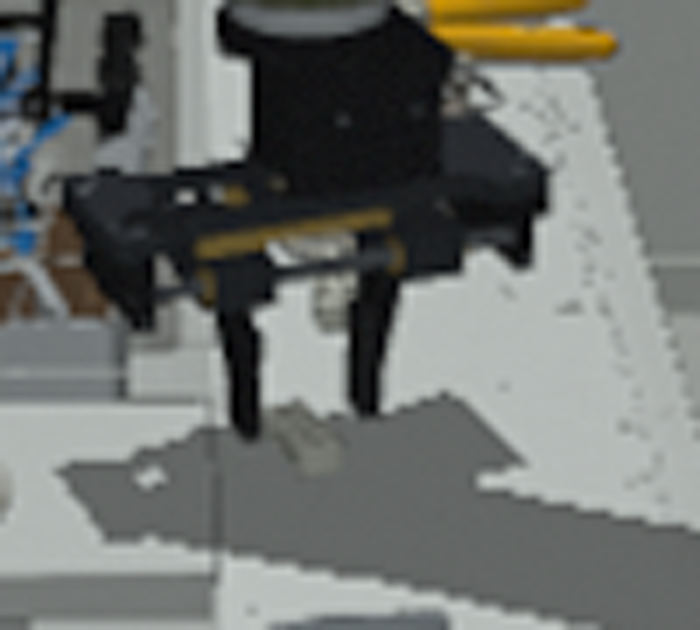

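View pics/w7.png

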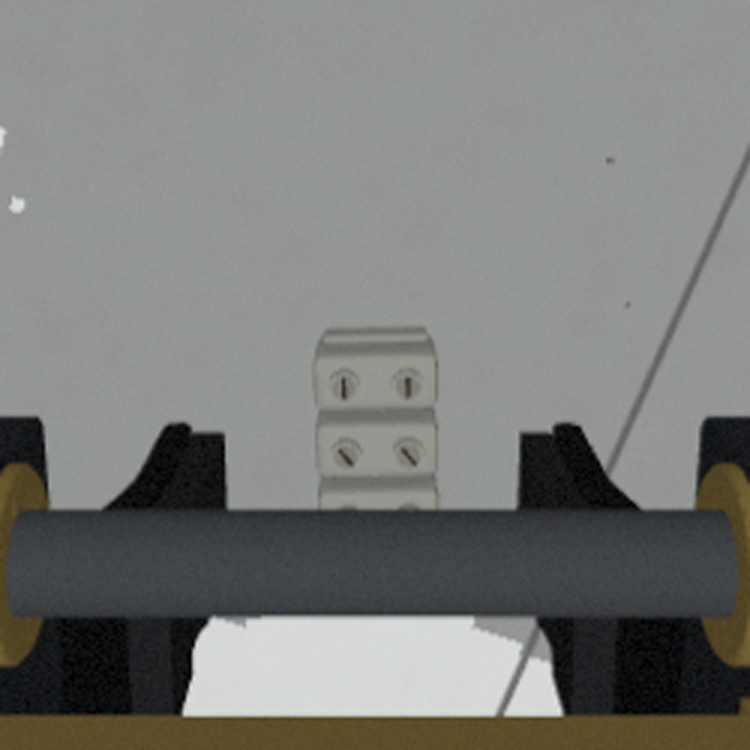

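Emit:
{"method": "play_rows", "body": {"moves": [[[0,0,0.4],[0,0,0],4.5],[[0,0,0.8],[0,0,0],4],[[0,0,0.8],[0,0,0],1],[[0,0,0.8],[0,0,0],1],[[0,0,0.8],[0,0,0],1],[[0,0,0.8],[0,0,0],1],[[0,0,0.8],[0,0,0],1],[[0,0,0.8],[0,0,0],1]], "grip_force": 15}}

```text
time: 8.18
ee_pos: [0.5088, -0.123, -0.0319]
eef_rot: [0.572, 0.82, 0.0, 0.0]
ft_force: [-0.0, 0.7, 0.1]
width: 0.0187
```

```bash
python3 - <<'E'
from h import *
c=camera('side');info();save(c,'s8',(300,140,400,230),7)
E
```

```text
t 8.22 tcp [ 0.5088 -0.123  -0.0319] yaw 20.17 tilt [0.0002 0.0001] F [-0.09 -0.71  1.07] T [-0.12  0.03 -0.01] w 0.0186 q [-0.36  0.39  0.6   1.97 -0.29  0.86  0.74]
```

View pics/s8.png

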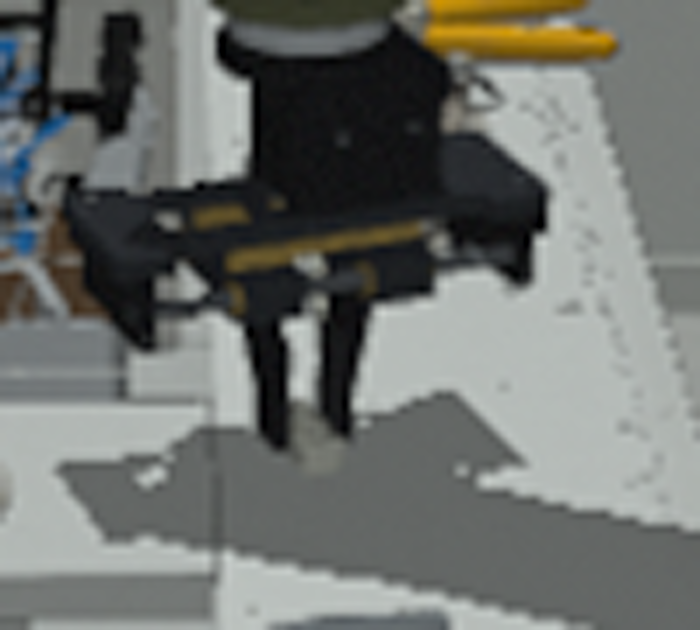

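Emit:
{"method": "play_rows", "body": {"moves": [[[0,0,-1],[0,0,0],1],[[0,0,-4],[0,0,0],1],[[0,0,-9],[0,0,0],1],[[0,0,-15],[0,0,0],1],[[0,0,-20],[0,0,0],1],[[0,0,-20],[0,0,0],1]], "grip_force": 25}}

```text
time: 8.98
ee_pos: [0.5109, -0.1236, 0.1723]
eef_rot: [0.573, 0.82, 0.002, 0.003]
ft_force: [1.2, -0.1, -0.9]
width: 0.0183
```

```bash
python3 - <<'E'
from h import *
info();c=camera('wrist');save(c,'w9',(200,130,450,380),3)
plan((.4676,.3803,.168),45)
E
```

```text
t 8.97 tcp [ 0.5109 -0.1236  0.1723] yaw 20.15 tilt [0.0072 0.0006] F [ 1.23 -0.1  -0.9 ] T [-0.08  0.07  0.02] w 0.0183 q [-0.48  0.12  0.68  1.78 -0.08  1.27  0.58]
shift [48.71, 13.41, 0.2] rot [0.003, 0.001, -0.433]
```

View pics/w9.png

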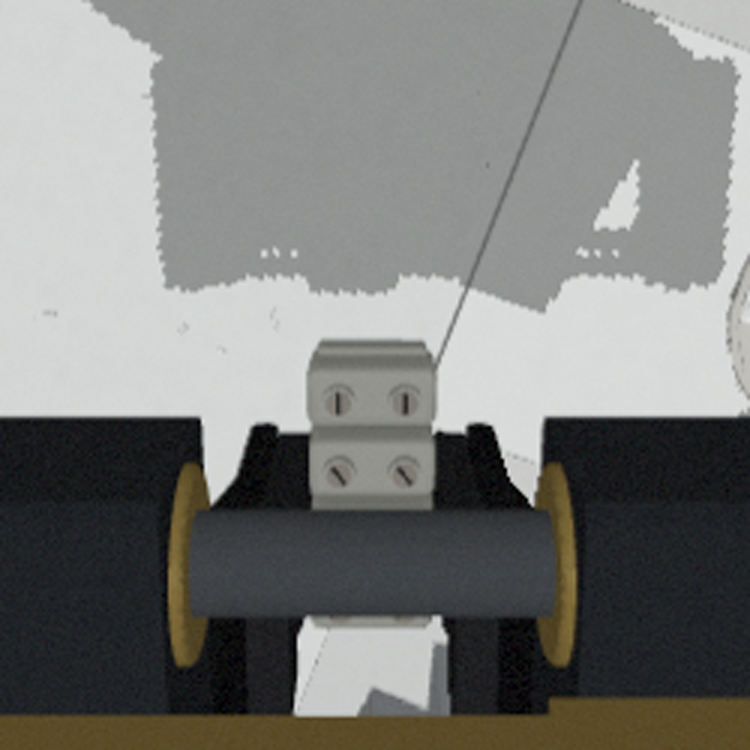

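Emit:
{"method": "play_rows", "body": {"moves": [[[5,1.5,0],[0,0,-0.1],1],[[11,3,0],[0,0,-0.2],1],[[17,4.5,0],[0,0,-0.3],1],[[23,6.2,0],[0,0,-0.4],1],[[29,8,0],[0,0,-0.433],1],[[35,9.7,0],[0,0,-0.433],1],[[41,11.3,0],[0,0,-0.433],1],[[46,12.8,0],[0,0,-0.433],1]]}}

```text
time: 10.02
ee_pos: [0.4688, 0.3548, 0.1664]
eef_rot: [0.382, 0.924, -0.001, -0.001]
ft_force: [1.5, -0.1, -0.2]
width: 0.0183
```

```bash
python3 - <<'E'
from h import *
info();plan((.469,.379,.15),45)
E
```

```text
t 10.03 tcp [0.4688 0.3548 0.1664] yaw 45.04 tilt [-0.002  -0.0014] F [ 1.51 -0.09 -0.24] T [-0.09  0.01 -0.  ] w 0.0183 q [-0.97  0.26  0.29  1.6  -0.08  1.29  0.12]
shift [1.69, 1.73, 1.64] rot [-0.002, -0.0, 0.001]
```

Emit:
{"method": "play_rows", "body": {"moves": [[[1.6,1.7,2],[0,0,0],1],[[1.6,1.7,4],[0,0,0],1],[[1.6,1.7,4],[0,0,0],1],[[1.6,1.7,4],[0,0,0],1]]}}

```text
time: 10.52
ee_pos: [0.4712, 0.3757, 0.1282]
eef_rot: [0.383, 0.924, -0.0, -0.0]
ft_force: [-0.7, 1.0, -0.6]
width: 0.0185
```

```bash
python3 - <<'E'
from h import *
c=camera('side');w=camera('wrist');info();save(c,'s10',(320,200,440,350),4);save(w,'w10')
plan((.469,.379,.018),45)
E
```

```text
t 10.62 tcp [0.4715 0.3761 0.1289] yaw 44.94 tilt [0.0008 0.0009] F [-0.18  0.34 -0.4 ] T [-0.02 -0.02 -0.05] w 0.0187 q [-0.97  0.32  0.28  1.61 -0.09  1.22  0.1 ]
shift [0.38, 0.02, 11.09] rot [0.001, -0.0, -0.001]
```

View pics/s10.png

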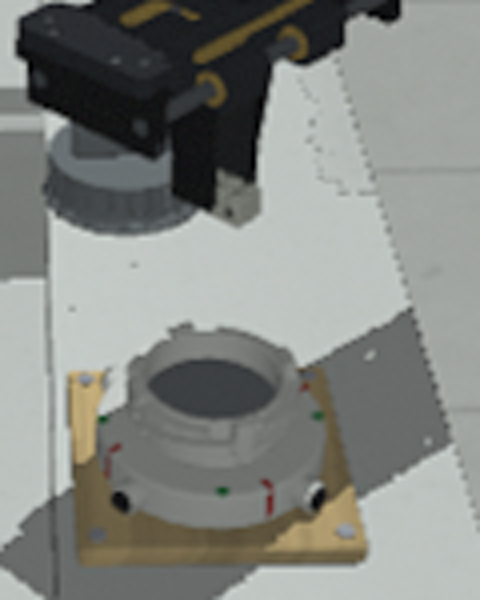

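View pics/w10.png

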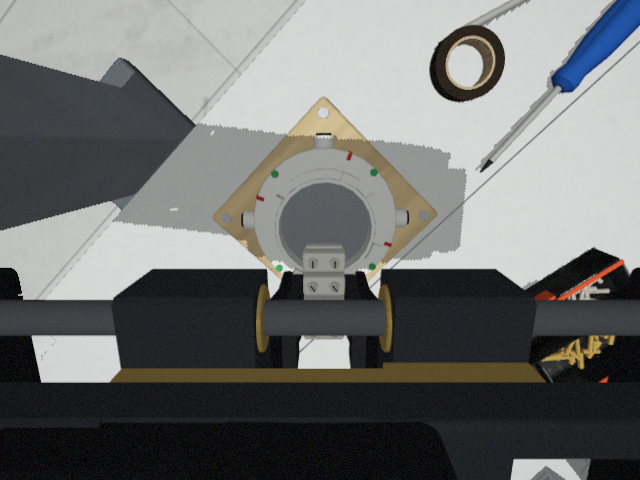

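```bash
python3 - <<'E'
from boxfit import *
w=camera('wrist');c=camera('side');info()
for n,cc,ctr,rad in (('w',w,(325,215),85),('s',c,(374,305),40)):
    d=dots(cc,ctr,rad)
    for k,v in d.items():
        for p,a in v: print(n,k,np.round(p,1),a,at_z(cc,p,.034).round(4))
plan((.469,.379,.018),45)
E
```

```text
t 10.72 tcp [0.4714 0.3762 0.1289] yaw 44.95 tilt [0.0008 0.001 ] F [-0.02 -0.7  -0.27] T [-0.05 -0.04  0.04] w 0.0188 q [-0.97  0.32  0.28  1.61 -0.09  1.22  0.1 ]
w g [373.2 172. ] 35 [0.4666 0.4347 0.034 ]
w g [274.2 173.5] 33 [0.413  0.3795 0.034 ]
w g [278.5 267.6] 31 [0.4681 0.3257 0.034 ]
w g [371.5 266. ] 26 [0.5217 0.381  0.034 ]
w r [349.  155.8] 26 [0.4445 0.43   0.034 ]
w r [259.2 197.8] 25 [0.4175 0.3572 0.034 ]
w r [387.  243.9] 21 [0.5169 0.403  0.034 ]
s r [387.  325.5] 4 [0.4463 0.4442 0.034 ]
shift [0.36, 0.01, 11.09] rot [0.001, -0.0, -0.001]
```

Emit:
{"method": "play_rows", "body": {"moves": [[[0.36,0,4],[0,0,0],1],[[0.36,0,8],[0,0,0],1],[[0.36,0,9.5],[0,0,0],1],[[0.36,0,10.5],[0,0,0],1],[[0.36,0,11],[0,0,0],1],[[0.36,0,11.2],[0,0,0],1],[[0.36,0,11.3],[0,0,0],1]]}}

```text
time: 11.6
ee_pos: [0.4689, 0.3792, 0.0157]
eef_rot: [0.383, 0.924, 0.001, 0.0]
ft_force: [0.0, -0.3, -0.1]
width: 0.0186
```

```bash
python3 - <<'E'
from h import *
c=camera('side');w=camera('wrist');info();save(c,'s11',(320,200,440,350),4);save(w,'w11')
E
```

```text
t 11.7 tcp [0.4687 0.379  0.0155] yaw 44.98 tilt [0.0005 0.0006] F [ 0.85  0.21 -0.51] T [-0.02  0.01  0.01] w 0.0189 q [-0.96  0.43  0.26  1.72 -0.13  1.01  0.12]
```

View pics/s11.png

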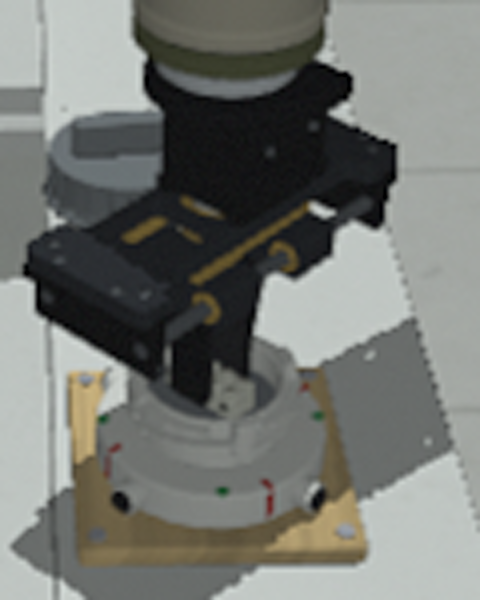

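View pics/w11.png

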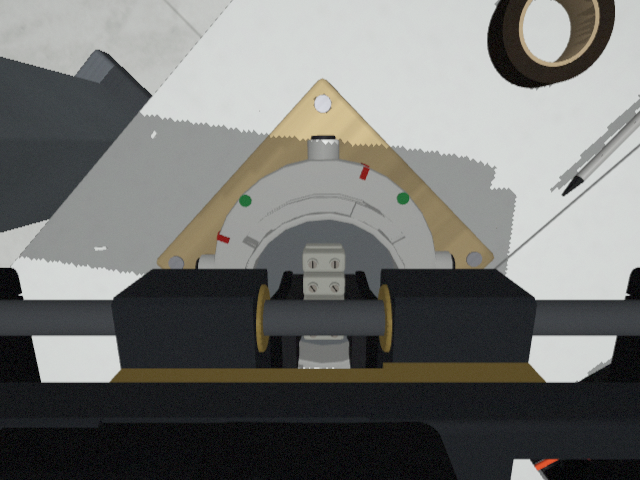

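Emit:
{"method": "play_rows", "body": {"moves": [[[0,0,0.15],[0,0,0],1],[[0,0,0.15],[0,0,0],1],[[0,0,0.15],[0,0,0],2.7],[[0,0,0.15],[0,0,0],2.7],[[0,0,0.15],[0,0,0],2.7],[[0,0,-1],[0,0,0],2.7],[[0,0,-3],[0,0,0],2.7],[[0,0,-9],[0,0,0],2.7]]}}

```text
time: 12.7
ee_pos: [0.4669, 0.3775, 0.1041]
eef_rot: [0.383, 0.924, -0.002, -0.001]
ft_force: [0.9, 0.7, 0.4]
width: 0.0271
```

```bash
python3 - <<'E'
from h import *
w=camera('wrist');info();save(w,'w12',(160,60,480,300),2.5)
for x in masks_of(w,'short_strip_center'):
    m=x['region'].astype(np.uint8); print(x['at'],x['conf'],m.sum(),at_z(w,x['at'],.062))
plan((.48,.3,.2),60)
E
```

```text
t 12.75 tcp [0.4711 0.3807 0.1147] yaw 44.95 tilt [0.006  0.0061] F [2.58 1.74 8.09] T [ 0.14 -0.2   0.01] w 0.027 q [-0.98  0.33  0.27  1.63 -0.1   1.19  0.1 ]
[327.9, 240.6] 0.87 1744 [0.465662   0.38137345 0.062     ]
shift [-6.33, -5.05, -8.81] rot [0.011, 0.001, -0.263]
```

View pics/w12.png

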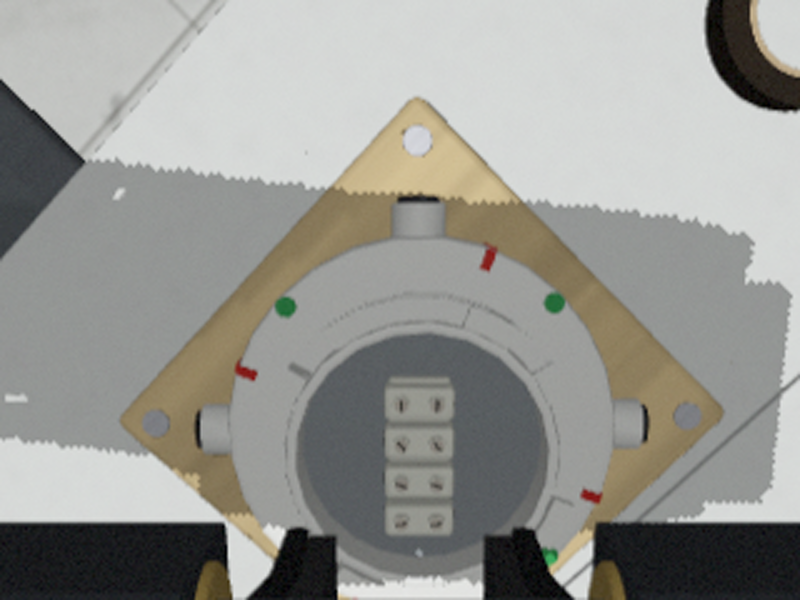

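```bash
python3 - <<'E'
from h import *
import pickle
c=pickle.load(open('w2.pkl','rb')); save(c,'w2c',(290,165,400,270),7)
t=camera('top'); s=camera('side')
for cc,n in ((t,'t'),(s,'s')):
  for q in ('cap','cap_grip'):
    for x in masks_of(cc,q)[:2]:
      m=x['region'].astype(np.uint8); b=cv2.minAreaRect(cv2.findNonZero(m)); print(n,q,x['conf'],m.sum(),np.round(x['at'],1),b)
E
```

```text
t cap 0.63 1143 [325.5 268.7] ((327.7500305175781, 266.2500305175781), (36.76955032348633, 37.47665786743164), 45.0)
t cap_grip 0.68 1202 [327.1 265.5] ((328.0, 267.0), (38.0, 38.0), 90.0)
s cap 0.84 412 [346.2 250.2] ((344.6918029785156, 250.60708618164062), (34.246028900146484, 14.940195083618164), 22.833654403686523)
s cap_grip 0.94 351 [344.8 249.4] ((344.5000305175781, 251.50003051757812), (30.857738494873047, 13.86362075805664), 26.56505012512207)
```

View pics/w2c.png

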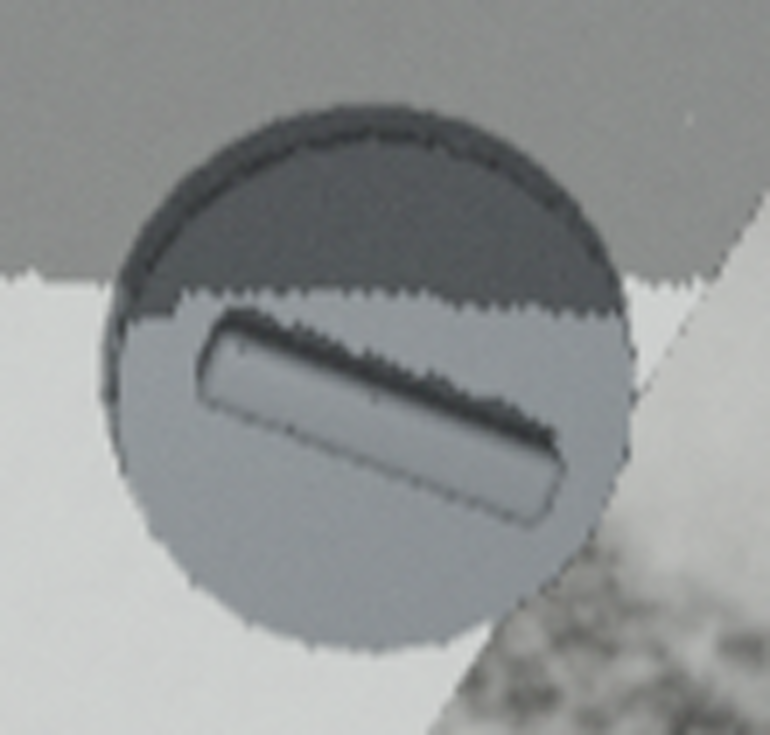

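```bash
python3 - <<'E'
from h import *
import pickle
c=pickle.load(open('w2.pkl','rb'))
a=at_z(c,(320.7,217.6),.056);b=at_z(c,(368.6,235),.056);print(a,b,(a+b)/2,np.linalg.norm(b-a),np.degrees(np.arctan2(*(b-a)[[1,0]])))
plan((.47,.13,.25),100)
info()
E
```

```text
[0.46768153 0.11027218 0.056     ] [0.52900824 0.12070927 0.056     ] [0.49834489 0.11549072 0.056     ] 0.062208510518860595 9.658538412215336
shift [-17.71, -17.43, -14.57] rot [-0.002, -0.001, -0.96]
t 13.1 tcp [0.4679 0.3783 0.104 ] yaw 44.98 tilt [-0.0013 -0.0012] F [ 0.41  0.72 -0.58] T [-0.03  0.04  0.02] w 0.027 q [-0.98  0.34  0.27  1.64 -0.1   1.18  0.1 ]
```

Emit:
{"method": "play_rows", "body": {"moves": [[[0,0,-5],[0,0,-0.1],4],[[-1,-1,-10],[0,0,-0.25],5],[[-5,-5,-14.6],[0,0,-0.4],5],[[-9,-9,-14.6],[0,0,-0.55],5],[[-13,-13,-14.6],[0,0,-0.7],5],[[-17.7,-17.4,-14.6],[0,0,-0.85],5],[[-17.7,-17.4,-14.6],[0,0,-0.96],5],[[-17.7,-17.4,-14.6],[0,0,-0.96],5]]}}

```text
time: 14.1
ee_pos: [0.4703, 0.1302, 0.2506]
eef_rot: [-0.086, 0.996, 0.0, -0.0]
ft_force: [0.1, 0.4, 1.1]
width: 0.0498
```

```bash
python3 - <<'E'
from h import *
camera('top');w=camera('wrist');info();save(w,'w13',(160,60,480,300),2.5)
E
```

```text
t 14.2 tcp [0.4702 0.1314 0.2505] yaw 99.91 tilt [-0.0009 -0.0004] F [ 0.61 -0.05 -0.53] T [ 0.07 -0.    0.04] w 0.0498 q [-0.73 -0.02  0.36  1.72  0.01  1.44  1.37]
```

View pics/w13.png

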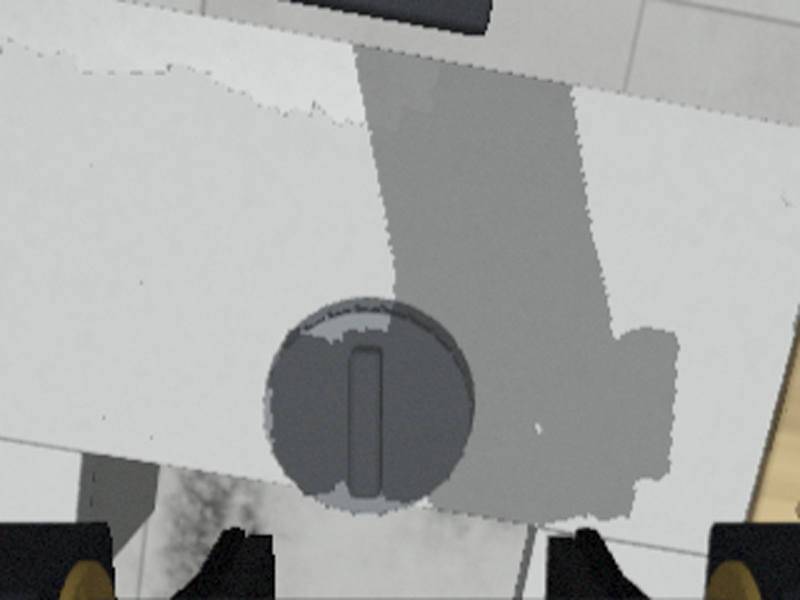

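```bash
python3 - <<'E'
from h import *
c=camera('wrist');t=camera('top')
a=at_z(c,(306.6,198.6),.056);b=at_z(c,(305.8,258.6),.056);m=(a+b)/2
print(a,b,m,np.linalg.norm(b-a),np.degrees(np.arctan2(*(a-b)[[1,0]])))
f=c['frame'][60:300,160:480]; 
# top view bar
save(t,'t13',(300,240,356,296),12)
plan((m[0],m[1],.09),99.9)
E
```

```text
[0.46291726 0.11091525 0.056     ] [0.52857957 0.1206976  0.056     ] [0.49574841 0.11580643 0.056     ] 0.06638700175763645 -171.52641798931612
shift [-2.25, -1.98, 16.06] rot [-0.0, -0.001, 0.001]
```

View pics/t13.png

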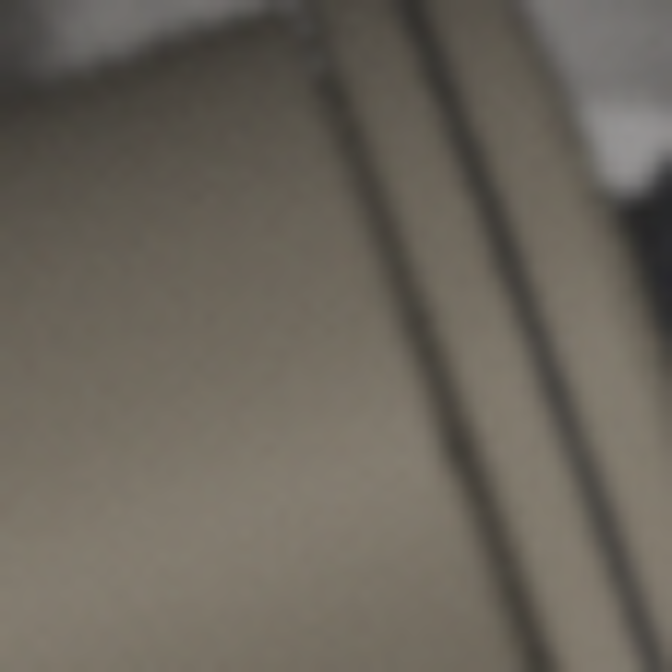

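Emit:
{"method": "play_rows", "body": {"moves": [[[-0.8,-0.8,5],[0,0,0.02],4.5],[[-1.6,-1.5,10],[0,0,0.02],4.5],[[-2.25,-2,15],[0,0,0.02],4.5],[[-2.25,-2,18.5],[0,0,0.02],4.5],[[-2.25,-2,18.5],[0,0,0.02],4.5],[[-2.25,-2,18.5],[0,0,0.02],4.5]]}}

```text
time: 15.05
ee_pos: [0.4969, 0.1155, 0.0674]
eef_rot: [-0.077, 0.997, 0.0, 0.001]
ft_force: [-0.2, 0.6, 0.2]
width: 0.0452
```

```bash
python3 - <<'E'
from h import *
s=camera('side');w=camera('wrist');info();save(w,'w14',(160,60,480,300),2.5);save(s,'s14',(300,180,400,270),7)
E
```

```text
t 15.15 tcp [0.4973 0.1155 0.0678] yaw 98.85 tilt [0.0025 0.0013] F [ 0.58  0.65 -0.21] T [0.04 0.01 0.02] w 0.0446 q [-0.68  0.18  0.39  1.92 -0.08  1.05  1.48]
```

View pics/w14.png

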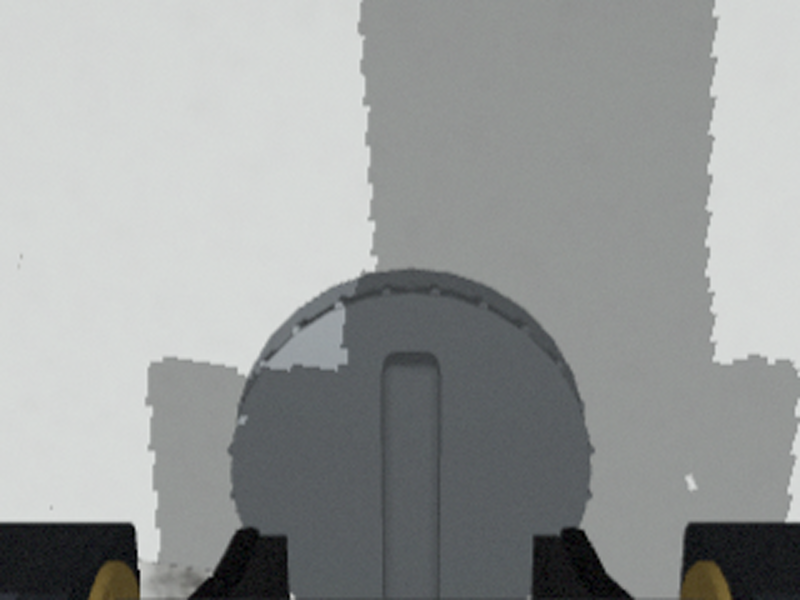

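View pics/s14.png

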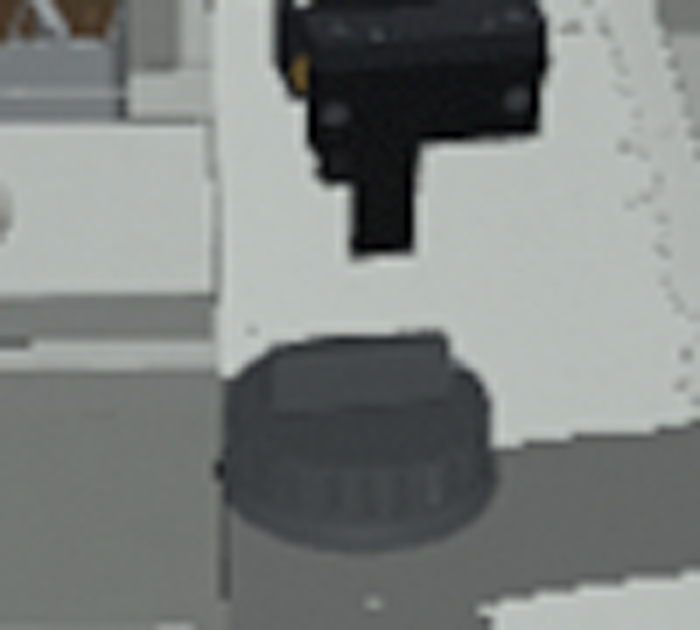

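```bash
python3 - <<'E'
from h import *
s=camera('side');w=camera('wrist');t,r=tool()
for z in (0,.032,.056): print(proj(s,(.4957,.1158,z)))
print('tip',proj(s,t+np.array([0,0,.037])))
# 8mm spread test
print('col per mm x',proj(s,(.4957,.1158,.056))-proj(s,(.4967,.1158,.056)))
E
```

```text
[351.79634874 247.16551956]
[352.0503035  236.49887956]
[352.24560018 228.29600346]
tip [352.11610198 211.09183546]
col per mm x [ 0.40149341 -0.00394284]
```

```bash
python3 - <<'E'
from h import *
w=camera('wrist');t,r=tool();info()
e=at_z(w,(160+411/2.5,60+353/2.5),.056); print(e, r.inv().apply(e-t))
u=np.array([np.cos(np.radians(8.6)),np.sin(np.radians(8.6)),0]); print('c',e+u*.033)
# skirt rim: foot circle top point & left/right edges at widest of top edge
for px,z in (((160+412/2.5,60+268/2.5),.0),((160+412/2.5,60+290/2.5),.032)): 
    q=at_z(w,px,z); print(q, r.inv().apply(q-t))
E
```

```text
t 15.3 tcp [0.4968 0.1152 0.0672] yaw 98.84 tilt [0.0017 0.001 ] F [-0.68  0.54 -0.45] T [ 0.06 -0.03  0.04] w 0.0449 q [-0.67  0.18  0.39  1.92 -0.08  1.05  1.48]
[0.46189855 0.10939674 0.056     ] [ 0.03537859 -0.00036058  0.01110332]
c [0.49452751 0.1143314  0.056     ]
[0.4466212  0.10748001 0.        ] [5.08713149e-02 5.13272031e-05 6.70754312e-02]
[0.44991224 0.10785917 0.032     ] [ 4.75026428e-02 -5.59444757e-05  3.50814441e-02]
```

Emit:
{"method": "play_rows", "body": {"moves": [[[0,0,3],[0,0,0],4.5],[[0,0,5],[0,0,0],4.5],[[0,0,6],[0,0,0],4],[[0,0,6.5],[0,0,0],3],[[0,0,6.5],[0,0,0],0.8],[[0,0,6.5],[0,0,0],0.8],[[0,0,6.5],[0,0,0],0.8],[[0,0,6.5],[0,0,0],0.8]], "grip_force": 40}}

```text
time: 16.3
ee_pos: [0.4966, 0.115, 0.0016]
eef_rot: [-0.077, 0.997, 0.0, 0.0]
ft_force: [-0.1, -0.7, 6.0]
width: 0.0138
```

```bash
python3 - <<'E'
from h import *
s=camera('side');w=camera('wrist');info();save(w,'w15',(160,60,480,300),2.5);save(s,'s15',(300,180,400,270),7)
E
```

```text
t 16.4 tcp [0.4966 0.115  0.0016] yaw 98.83 tilt [0.0008 0.0006] F [-0.97 -1.06  5.36] T [ 0.01  0.27 -0.  ] w 0.0138 q [-0.66  0.28  0.38  1.98 -0.13  0.91  1.52]
```

View pics/w15.png

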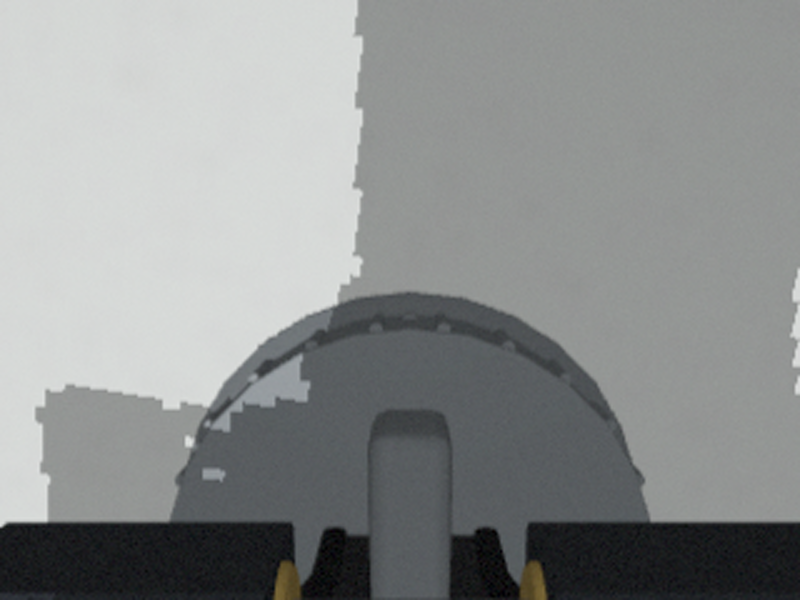

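View pics/s15.png

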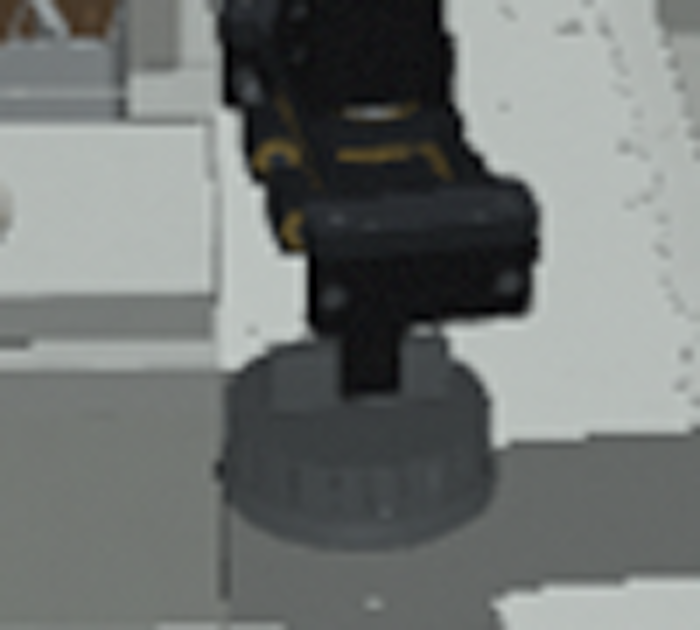

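Emit:
{"method": "play_rows", "body": {"moves": [[[0,0,-1],[0,0,0],0.8],[[0,0,-4],[0,0,0],0.8],[[0,0,-9],[0,0,0],0.8],[[0,0,-14],[0,0,0],0.8],[[0,0,-17],[0,0,0],0.8],[[0,0,-17],[0,0,0],0.8],[[0,0,-17],[0,0,0],0.8]], "grip_force": 50}}

```text
time: 17.27
ee_pos: [0.4956, 0.1146, 0.1704]
eef_rot: [-0.077, 0.997, -0.0, -0.0]
ft_force: [-0.4, -0.1, -0.6]
width: 0.0135
```

```bash
python3 - <<'E'
from h import *
s=camera('side');w=camera('wrist');info();save(w,'w16',(160,60,480,300),2.5);save(s,'s16',(300,120,420,270),4)
plan((.4674,.3802,.17),45.8)
E
```

```text
t 17.38 tcp [0.4953 0.1145 0.1699] yaw 98.83 tilt [-0.0019 -0.0009] F [ 0.46  0.22 -0.95] T [ 0.1  -0.06 -0.04] w 0.0134 q [-0.7   0.08  0.4   1.8  -0.03  1.27  1.44]
shift [-1.32, 26.68, -0.03] rot [-0.001, -0.002, 0.926]
```

View pics/w16.png

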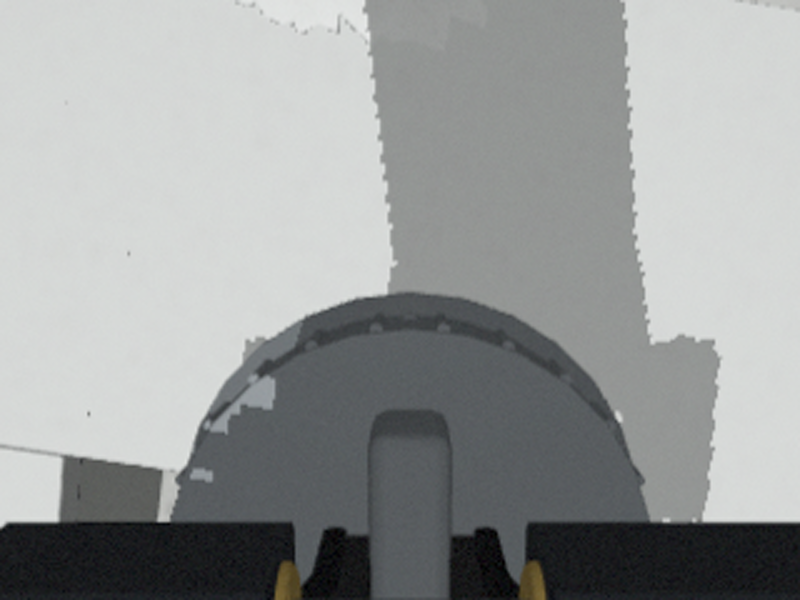

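View pics/s16.png

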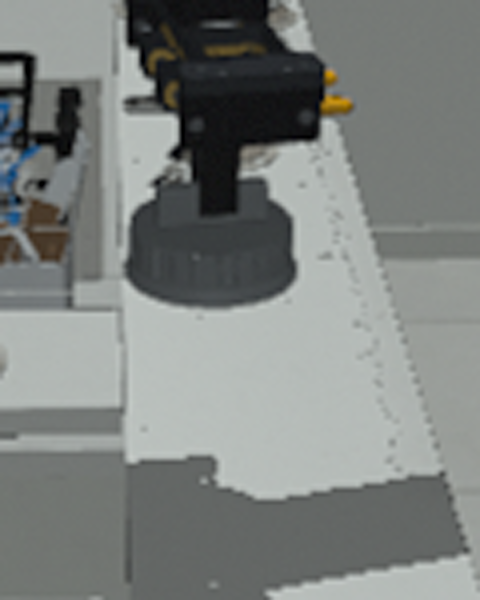

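```bash
python3 - <<'E'
from h import *
from scipy.optimize import least_squares
w=camera('wrist');t,r=tool()
def tp(px,zt):
    o,d=ray(w,px);o=r.inv().apply(o-t);d=r.inv().apply(d);return o+d*(zt-o[2])/d[2]
cr=lambda x,y:(160+x/2.5,60+y/2.5)
print('foot top',tp(cr(411,292),.0016)-[.0515,0,0]); print('foot h=6?',tp(cr(411,292),-.004)-[.0515,0,0])
for p in [(300,325),(240,375),(560,345),(600,395)]: 
    q=tp(cr(*p),.0016);print(q,np.hypot(q[0],q[1]))
print('top',tp(cr(411,330),-.0304)-[.0475,0,0]); print('bar end',tp(cr(411,411),-.0544)-[.033,0,0],'bar foot-end',tp(cr(411,411),-.0544))
print('bar centre y',tp(cr(410,500),-.0544))
E
```

```text
foot top [-0.00119864 -0.00048712  0.0016    ]
foot h=6? [-0.00070852 -0.00049969 -0.004     ]
[ 0.04327533 -0.02439215  0.0016    ] 0.04967625935557965
[ 0.03238127 -0.03780651  0.0016    ] 0.04977829534089276
[0.03892022 0.03177499 0.0016    ] 0.05024373976697456
[0.02789628 0.04098798 0.0016    ] 0.049580412163105256
top [-0.00123175 -0.00055879 -0.0304    ]
bar end [ 0.00340932 -0.00061238 -0.0544    ] bar foot-end [ 0.03640932 -0.00061238 -0.0544    ]
bar centre y [ 0.02154321 -0.00077543 -0.0544    ]
```

Emit:
{"method": "play_rows", "body": {"moves": [[[0,4,-0.5],[0,0,0.12],0.8],[[-0.3,9,-1],[0,0,0.3],0.8],[[-0.5,14,-1],[0,0,0.47],0.8],[[-0.8,19,-1],[0,0,0.64],0.8],[[-1.1,24,-1],[0,0,0.8],0.8],[[-1.3,26.8,-1],[0,0,0.926],0.8],[[-1.3,26.8,-1],[0,0,0.926],0.8],[[-1.3,26.8,-1],[0,0,0.926],0.8]]}}

```text
time: 18.42
ee_pos: [0.468, 0.3805, 0.1803]
eef_rot: [0.376, 0.927, -0.001, 0.0]
ft_force: [-0.1, -1.1, -1.6]
width: 0.0137
```

```bash
python3 - <<'E'
from boxfit import *
s=camera('side');w=camera('wrist');info();save(w,'w17');save(s,'s17',(310,180,440,350),3.5)
d=dots(w,(324,200),110)
for k,v in d.items():
    for p,a in v: print(k,np.round(p,1),a,at_z(w,p,.034).round(4))
plan((.4668,.3815,.07),45.8)
E
```

```text
t 18.52 tcp [0.4683 0.3802 0.1809] yaw 45.73 tilt [-0.     -0.0004] F [ 0.3  -0.48 -1.01] T [-0.01  0.03 -0.02] w 0.0135 q [-1.    0.29  0.3   1.54 -0.09  1.33  0.11]
g [281.8 174.1] 23 [0.4129 0.3795 0.034 ]
g [366. 174.] 21 [0.4666 0.4347 0.034 ]
r [345.6 160. ] 17 [0.4445 0.43   0.034 ]
r [266.7 194. ] 7 [0.4159 0.3565 0.034 ]
shift [0.2, -0.01, 11.09] rot [-0.0, 0.0, -0.001]
```

View pics/w17.png

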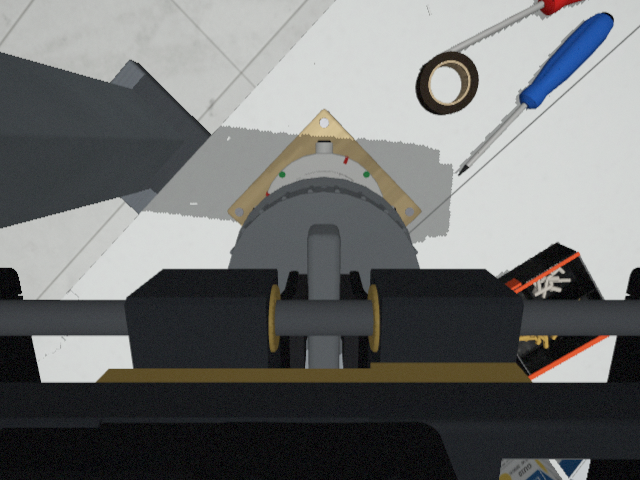

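View pics/s17.png

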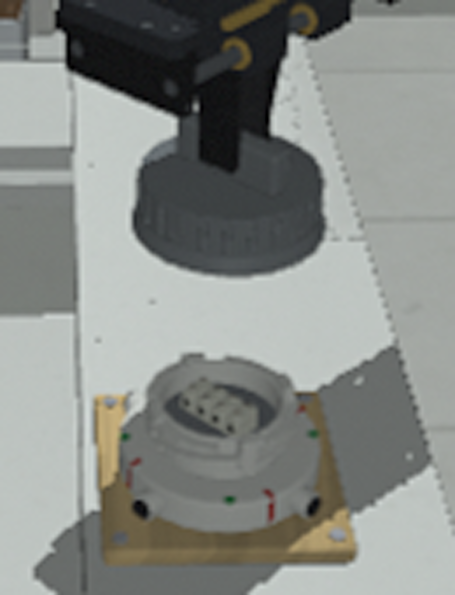

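```bash
python3 - <<'E'
from h import *
s=camera('side');t,r=tool()
print(proj(s,(.4674,.3802,.062)),proj(s,(.4674,.3802,.012)),proj(s,t+np.array([.0007,-.0013,0])),proj(s,t+np.array([.0007,-.0013,.03])))
save(s,'s18',(340,250,420,350),7)
E
```

```text
[373.46455807 292.8822585 ] [372.37937935 312.12386961] [375.38284162 242.03700035] [376.14887303 228.14208786]
```

View pics/s18.png

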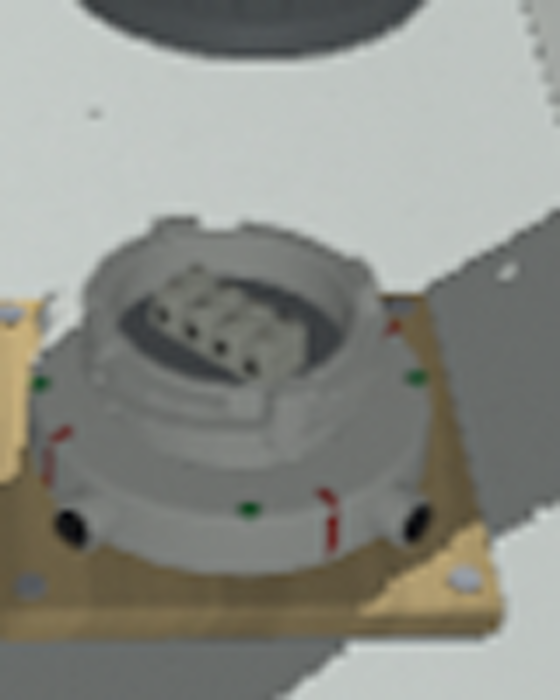

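Emit:
{"method": "play_rows", "body": {"moves": [[[0.1,0,5],[0,0,0],0.8],[[0.1,0,9],[0,0,0],0.8],[[0.1,0,11],[0,0,0],0.8],[[0.1,0,11.5],[0,0,0],0.8],[[0.1,0,11.5],[0,0,0],0.8],[[0.1,0,11.5],[0,0,0],0.8]]}}

```text
time: 19.32
ee_pos: [0.4678, 0.3827, 0.0674]
eef_rot: [0.376, 0.926, 0.001, 0.0]
ft_force: [0.7, 0.0, -1.4]
width: 0.0133
```

```bash
python3 - <<'E'
from h import *
s=camera('side');w=camera('wrist');info();save(w,'w19',(160,60,480,300),2.5);save(s,'s19',(330,200,430,350),4)
E
```

```text
t 19.43 tcp [0.4675 0.3827 0.067 ] yaw 45.78 tilt [0.001  0.0013] F [ 0.05 -0.32 -1.52] T [-0.09  0.01 -0.08] w 0.0134 q [-0.99  0.38  0.28  1.67 -0.11  1.11  0.12]
```

View pics/w19.png

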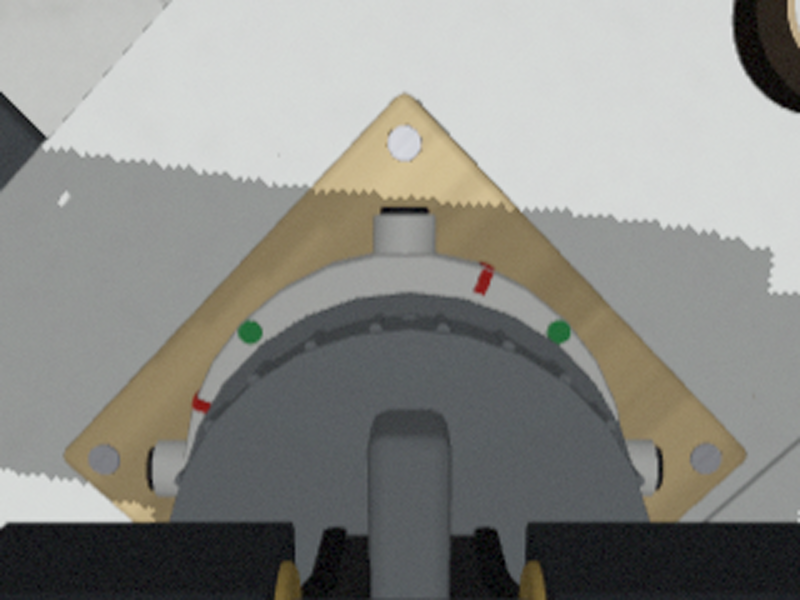

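View pics/s19.png

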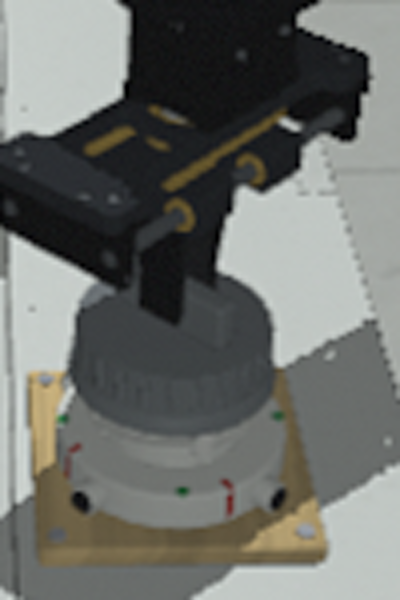

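```bash
python3 - <<'E'
from boxfit import *
w=camera('wrist');t,r=tool();info()
d=dots(w,(324,220),110)
for p,a in d['g']+d['r']: print(a,at_z(w,p,.034).round(4),r.inv().apply(at_z(w,p,.034)-t).round(4))
# box centre in tool
g=[at_z(w,p,.034) for p,a in d['g'] if a>8]; g=sorted(g,key=lambda q:q[0])
v=g[1]-g[0]; m=(g[0]+g[1])/2; n=np.array([v[1],-v[0],0]); n/=np.linalg.norm(n); L=np.linalg.norm(v)
c=m+n*L/2; print(g,'chord',L,'(exp .0764)','centre',c, r.inv().apply(c-t)); print('yaw',np.degrees(np.arctan2(v[1],v[0]))-45)
E
```

```text
t 19.48 tcp [0.4674 0.3827 0.0669] yaw 45.78 tilt [0.0009 0.0011] F [-1.07 -0.2  -1.13] T [-0.02  0.03  0.03] w 0.0136 q [-0.99  0.38  0.28  1.67 -0.11  1.11  0.12]
59 [0.4129 0.3795 0.034 ] [ 0.0369 -0.0403  0.0328]
54 [0.4665 0.4347 0.034 ] [0.0369 0.0366 0.0329]
3 [0.4431 0.4332 0.034 ] [0.0527 0.0192 0.0329]
39 [0.4444 0.4297 0.034 ] [0.0492 0.0176 0.0329]
29 [0.4166 0.3569 0.034 ] [ 0.0185 -0.054   0.0328]
[array([0.41290442, 0.37953283, 0.034     ]), array([0.46654897, 0.434689  , 0.034     ])] chord 0.07694115909164308 (exp .0764) centre [0.46730478 0.38028864 0.034     ] [-0.00155873 -0.00183444  0.0328746 ]
yaw 0.7959859056206753
```

Emit:
{"method": "play_rows", "body": {"moves": [[[-0.03,-0.13,0],[0,0,0],0.8],[[-0.03,-0.13,0.5],[0,0,0],0.8],[[-0.03,-0.13,0.9],[0,0,0],0.8],[[-0.03,-0.13,1.2],[0,0,0],0.8],[[-0.03,-0.13,1.4],[0,0,0],0.8],[[-0.03,-0.13,1.4],[0,0,0],0.8]]}}

```text
time: 20.23
ee_pos: [0.4663, 0.3811, 0.0519]
eef_rot: [0.376, 0.926, -0.0, -0.0]
ft_force: [-0.7, 0.4, -1.1]
width: 0.0137
```

```bash
python3 - <<'E'
from h import *
info()
E
```

```text
t 20.23 tcp [0.4663 0.3811 0.0519] yaw 45.78 tilt [-0.0002 -0.0001] F [-0.69  0.36 -1.13] T [-0.02  0.02 -0.01] w 0.0137 q [-0.99  0.39  0.28  1.69 -0.12  1.08  0.13]
```

Emit:
{"method": "play_rows", "body": {"moves": [[[0,0,0.15],[0,0,0],0.8],[[0,0,0.3],[0,0,0],0.8],[[0,0,0.35],[0,0,0],0.8],[[0,0,0.35],[0,0,0],0.8]]}}

```text
time: 20.72
ee_pos: [0.4665, 0.3813, 0.049]
eef_rot: [0.376, 0.926, 0.0, 0.0]
ft_force: [-2.0, -0.8, 4.9]
width: 0.0136
```

```bash
python3 - <<'E'
from h import *
s=camera('side');info();save(s,'s20',(330,200,430,350),4)
E
```

```text
t 20.77 tcp [0.4665 0.3813 0.0489] yaw 45.78 tilt [0.0002 0.0004] F [-2.59 -1.41  4.69] T [-0.26  0.32  0.05] w 0.0137 q [-0.98  0.39  0.28  1.69 -0.12  1.07  0.13]
```

View pics/s20.png

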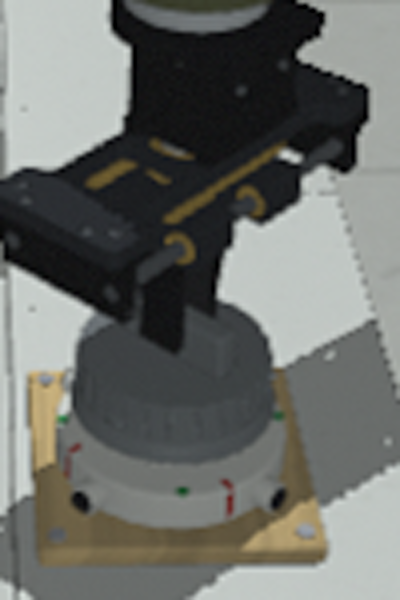

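Emit:
{"method": "play_rows", "body": {"moves": [[[0,-0.02,0],[0,0,-0.12],0.8],[[0,-0.04,0],[0,0,-0.24],0.8],[[0,-0.06,0],[0,0,-0.36],0.8],[[0,-0.08,0],[0,0,-0.48],0.8],[[0,-0.09,0],[0,0,-0.56],0.8],[[0,-0.09,0],[0,0,-0.56],0.8]]}}

```text
time: 21.52
ee_pos: [0.4662, 0.3808, 0.049]
eef_rot: [0.106, 0.994, 0.0, 0.0]
ft_force: [0.5, 0.6, 4.2]
width: 0.0134
```

```bash
python3 - <<'E'
from h import *
w=camera('wrist');info();save(w,'w21',(160,60,480,300),2.5)
E
```

```text
t 21.57 tcp [0.4662 0.3808 0.0489] yaw 77.76 tilt [0.0008 0.0008] F [-0.74  0.03  4.46] T [ 0.05 -0.11  0.09] w 0.0134 q [-0.91  0.39  0.18  1.69 -0.08  1.07  0.65]
```

View pics/w21.png

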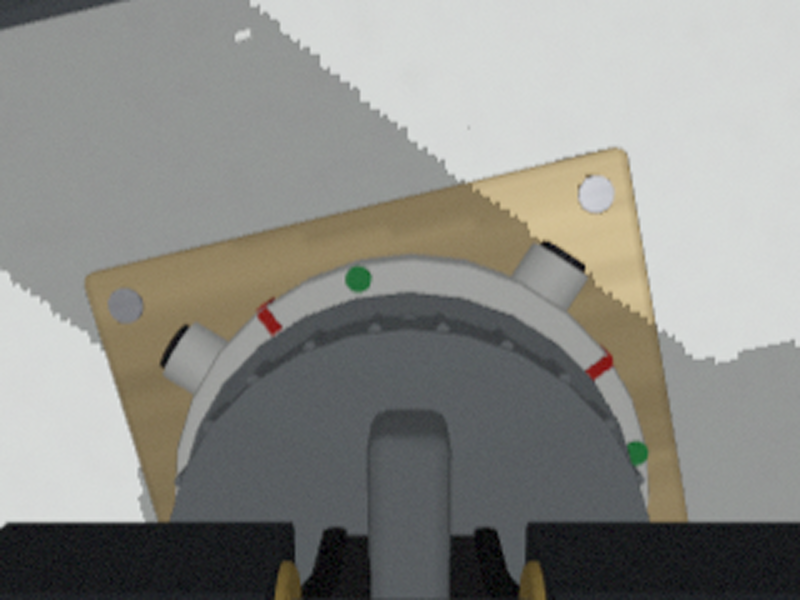

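Emit:
{"method": "play_rows", "body": {"moves": [[[0,-0.01,0],[0,0,-0.1],0.8],[[0,-0.02,0],[0,0,-0.19],0.8],[[0,-0.03,0.05],[0,0,-0.225],0.8],[[0,-0.03,0.15],[0,0,-0.225],0.8],[[0,-0.03,0.15],[0,0,-0.225],0.8]]}}

```text
time: 22.2
ee_pos: [0.4656, 0.3802, 0.0468]
eef_rot: [-0.006, 1.0, -0.0, -0.0]
ft_force: [1.3, 1.5, -2.0]
width: 0.0135
```

```bash
python3 - <<'E'
from h import *
info()
E
```

```text
t 22.2 tcp [0.4656 0.3802 0.0468] yaw 90.67 tilt [-0.0002 -0.0001] F [ 1.33  1.52 -1.97] T [ 0.18 -0.13 -0.08] w 0.0135 q [-0.88  0.39  0.14  1.69 -0.06  1.07  0.87]
```

Emit:
{"method": "play_rows", "body": {"moves": [[[0,0,0.2],[0,0,0],0.8],[[0,0,0.4],[0,0,0],0.8],[[0,0,0.5],[0,0,0],0.8],[[0,0,0.56],[0,0,0],0.8],[[0,0,0.56],[0,0,0],0.8]]}}

```text
time: 22.82
ee_pos: [0.4657, 0.3803, 0.0416]
eef_rot: [-0.007, 1.0, 0.0, -0.0]
ft_force: [-0.4, 1.1, 0.5]
width: 0.0138
```

```bash
python3 - <<'E'
from h import *
s=camera('side');info();save(s,'s22',(330,200,430,350),4)
E
```

```text
t 22.88 tcp [0.4657 0.3802 0.0416] yaw 90.75 tilt [-0.      0.0001] F [-0.04 -0.24  1.3 ] T [0.02 0.12 0.03] w 0.0137 q [-0.88  0.39  0.14  1.69 -0.06  1.06  0.87]
```

View pics/s22.png

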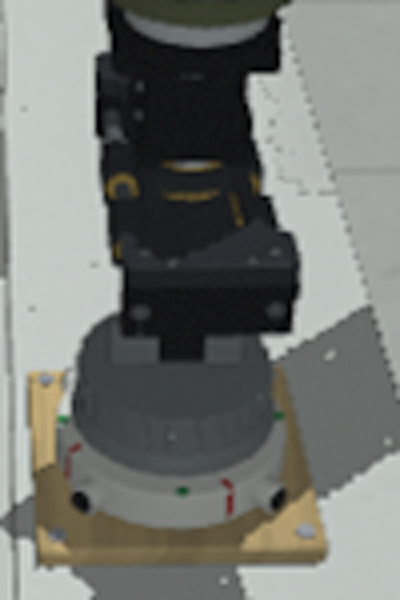

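Emit:
{"method": "play_rows", "body": {"moves": [[[-0.01,0.02,0.02],[0,0,0.144],0.8],[[-0.02,0.04,0.08],[0,0,0.288],0.8],[[-0.03,0.06,0.15],[0,0,0.432],0.8],[[-0.05,0.07,0.22],[0,0,0.576],0.8],[[-0.06,0.08,0.3],[0,0,0.72],0.8],[[-0.08,0.09,0.37],[0,0,0.864],0.8],[[-0.1,0.1,0.44],[0,0,1.0],0.8],[[-0.1,0.1,0.44],[0,0,1.0],0.8]]}}

```text
time: 23.88
ee_pos: [0.4668, 0.3815, 0.0373]
eef_rot: [0.473, 0.881, 0.0, 0.0]
ft_force: [1.1, 1.0, 2.0]
width: 0.0136
```

```bash
python3 - <<'E'
from h import *
w=camera('wrist');info();save(w,'w23',(160,60,480,300),2.5)
E
```

```text
t 23.93 tcp [0.4668 0.3814 0.0373] yaw 33.63 tilt [0.0004 0.0004] F [-0.83  0.31  2.29] T [ 0.05  0.02 -0.1 ] w 0.0134 q [-1.02  0.41  0.32  1.7  -0.14  1.05 -0.07]
```

View pics/w23.png

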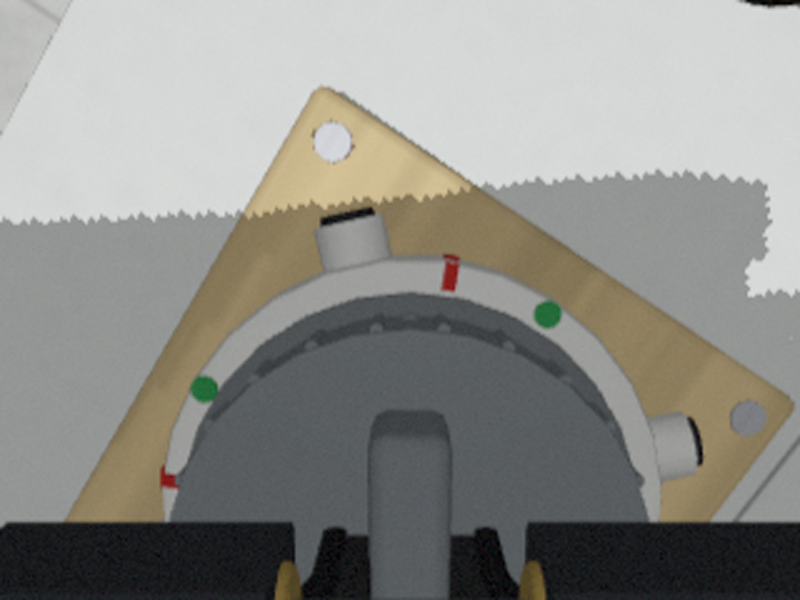

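Emit:
{"method": "play_rows", "body": {"moves": [[[-0.02,0,0.05],[0,0,0.1],0.8],[[-0.03,0,0.09],[0,0,0.17],0.8],[[-0.03,0,0.09],[0,0,0.19],0.8],[[-0.03,0,0.09],[0,0,0.19],0.8]]}}

```text
time: 24.42
ee_pos: [0.467, 0.3821, 0.0367]
eef_rot: [0.554, 0.833, 0.001, -0.0]
ft_force: [0.5, 4.4, 4.9]
width: 0.0135
```

```bash
python3 - <<'E'
from h import *
w=camera('wrist');info();save(w,'w24',(160,60,480,300),2.5)
E
```

```text
t 24.48 tcp [0.467  0.3821 0.0367] yaw 22.76 tilt [0.0009 0.0016] F [0.47 5.08 5.09] T [ 1.   -0.08  0.59] w 0.0137 q [-1.04  0.42  0.35  1.7  -0.16  1.05 -0.24]
```

View pics/w24.png

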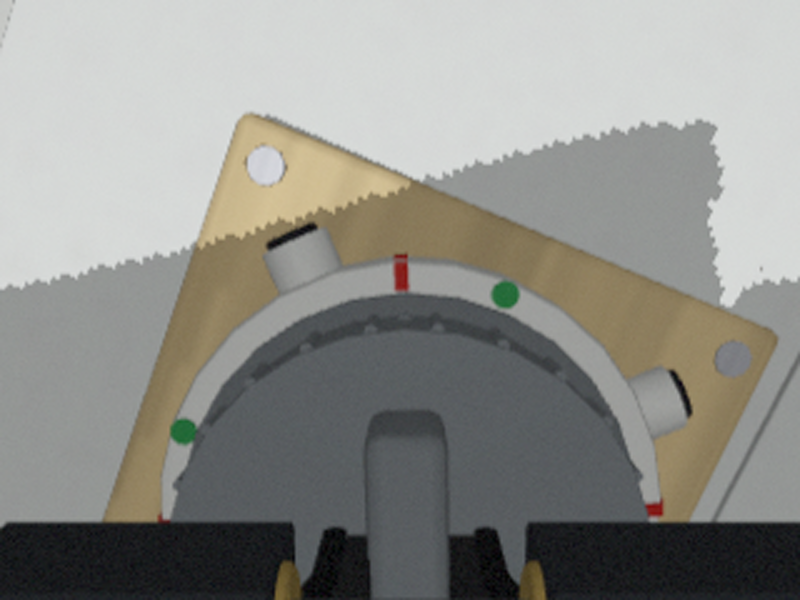

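Emit:
{"method": "play_rows", "body": {"moves": [[[-0.02,0,0.06],[0,0,0.17],0.8],[[-0.02,0,0.05],[0,0,0.17],4],[[-0.02,0,0.05],[0,0,0.17],4],[[-0.02,0,0.05],[0,0,0.17],4],[[-0.02,0,0],[0,0,0.17],4],[[-0.02,0,-3],[0,0,0.17],4],[[0,0,-9],[0,0,0.17],4],[[0,0,-14],[0,0,0.17],4]]}}

```text
time: 25.48
ee_pos: [0.4669, 0.3808, 0.1782]
eef_rot: [0.624, 0.782, 0.0, 0.0]
ft_force: [0.4, 0.5, -0.8]
width: 0.0396
```

Emit:
{"method": "play_rows", "body": {"moves": [[[0,0,-3],[0,0,0],4],[[0,0,-3],[0,0,0],4],[[0,0,-3],[0,0,0],4]]}}

```text
time: 25.85
ee_pos: [0.4665, 0.3807, 0.2052]
eef_rot: [0.624, 0.782, -0.001, -0.0]
ft_force: [-0.3, 1.1, 0.5]
width: 0.0401
```

```bash
python3 - <<'E'
from h import *
w=camera('wrist');s=camera('side');info();save(w,'w25',(160,60,480,300),2.5);save(s,'s25',(330,220,430,340),5)
E
```

```text
t 25.95 tcp [0.4663 0.3805 0.2047] yaw 12.84 tilt [-0.0015 -0.0016] F [ 0.1  -0.37 -0.29] T [-0.07  0.01 -0.01] w 0.0395 q [-1.1   0.28  0.42  1.51 -0.11  1.38 -0.45]
```

View pics/w25.png

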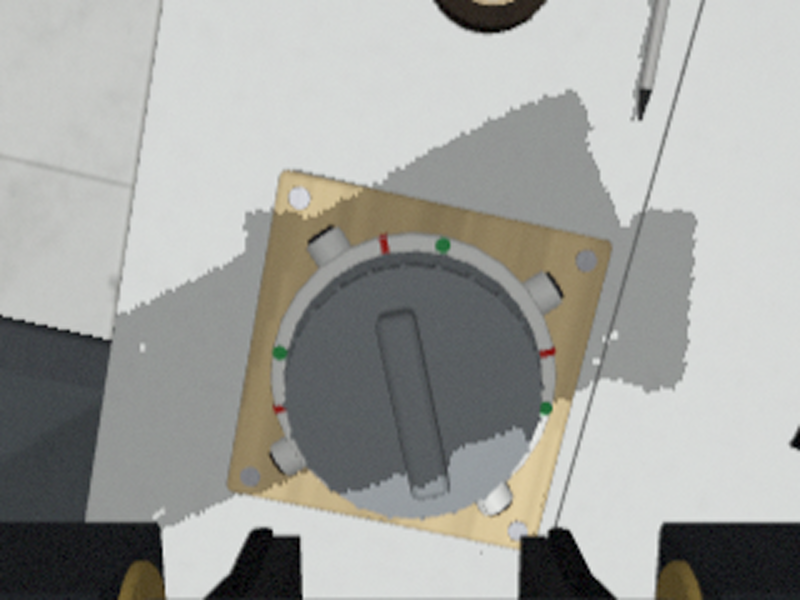

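View pics/s25.png

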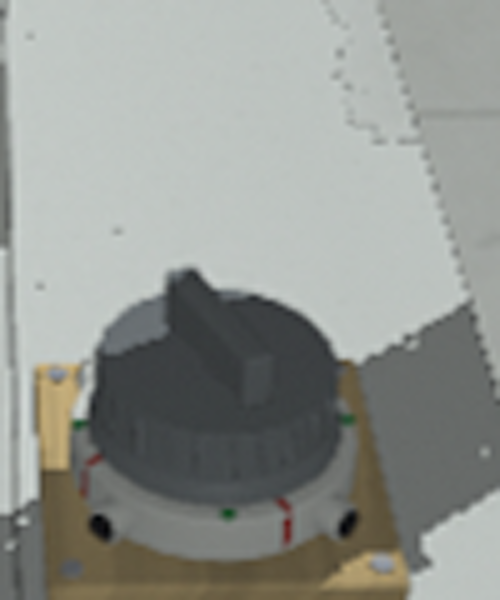

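```bash
python3 - <<'E'
from h import *
c=camera('top');s=camera('side')
for q in ('tape','long_strip','wiring_module'):
    a=recognise(c,q);b=recognise(s,q)
    print(q,a[0]['at'] if a else None,b[0]['at'] if b else None)
print(close_job())
E
```

```text
tape None [382.5, 380.7]
long_strip [244.7, 276.2] None
wiring_module [255.6, 188.1] [265.2, 290.5]
the job is handed in; nothing more can be done
None
```

The job is handed in at about 26 s of the 58 s allowed. The short strip is inside the box and the grey cap is screwed home over it. `close_job()` gave no verdict.

**What I did**
- **Strip:** I laid it on the box floor and let go. The wrist picture showed it flat, about 2 mm from the axis.
- **Cap on the thread:** I set the cap down with its bar midway between the green dots. Contact came at the height expected for the thread crests, about 47.5 mm.
- **Turning back:** I turned it 45° anticlockwise. It dropped to about 40 mm, which is the height in the entries.
- **Screwing down:** I turned it about 66° clockwise to the stop.

**Last checks**
- **Cap:** It stood at about 35.1 mm, worked out from the arm's height. The bar was in line with the red line, it turned no further, and it still stood there after I let go.
- **Gripper:** It is clear of everything.

**What disagreed or failed**
- **Fingertips:** They were about 30–37 mm behind the reported TCP, so the first grasp closed on air above the strip. I corrected this from the pictures, and later heights came from contact.
- **Release:** While letting go, the tool was told about 10° more clockwise turn than I meant. The cap was already at the stop, and the pictures afterwards show it unmoved.
- **Other objects:** The final check was incomplete:
  - The wiring module was found in both views, where it had been.
  - The tape was found only in the side view, a few pixels off.
  - The long strip was not found again; the top-view hit lay on the box.
  - I never touched any of the three.

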